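# Set the press force on the edge wheel

### The job

Set the press for the next job on its desk control box: lift the hinged clear guard, roll the edge wheel in its slot until the pointer on the scale stands between the two prongs of the broad forked rider (not at the narrow single one), then shut the guard again. Roll the wheel with a light touch, never pushing on it with more than 12 N, and leave the emergency stop and the things lying on the bench alone.

Things in the scene. Friction and masses are not known exactly. Their poses are not given: they have to be found in the camera images.
- console: Desk control box of the press, fixed; grey steel box 280 (its x) x 220 (its y) x 95 mm high, level aluminium top panel. Origin: centre of its underside, z up. In its frame, on the panel: wheel slot at x 0, y -20; scale window, frame 12 mm high, x +-72, y 32 to 84; emergency stop at x -105, y -75; key switch (9 mm high) at x -108, y 58; two pilot lamps (10 mm high) at x 108, y -50 and -85.
- slot (a point): Centre of the wheel slot, level with the panel's top face; axes as the box's. Slot 54 mm along x, 18 mm along y. The wheel's axle lies under this point, along y. The wheel's crown stands 5 to 11 mm above the panel here: its bracket is set by hand, differently on each box, so it must be found by touch.
- wheel (a joint): Turn of the dark knurled edge wheel (radius 28 mm, 14 mm thick), rad, -2.3 to 2.3; grows as its crown is rolled to the box's +x (28 mm of rim per rad). Stays where left. About 3 N along the rim turns it: a fingertip pressing with less than 4 to 5 N slips. Its axle is sprung: sinks 1 mm per 8 N, on its stop after 2 mm. More than 12 N would damage it.
- pointer_tip (a point): Tip of the black pointer (4.5 mm wide, 34 mm long, along the box's y) that travels along the scale, 1 to 9 mm above the panel, under the clear window, out of reach. It rides on the wheel's sprung bracket and dips with it. The wheel drives it: 25 mm towards the box's +x per rad of the wheel, so the same way as the crown.
- rider_forked: Broad dark steel rider on the outer (+y) long edge of the scale window, 22 mm along x, 16 mm high, with two 6 mm prongs, 10 mm gap between, pointing across the window to the wheel. Origin: midway between its prongs in x, on the window edge, at panel level; axes as the box's. The pointer is set when its tip is level with this origin along the box's x. Towards either end of the scale. Fixed.
- rider_single: Narrow dark steel rider, 7 mm along x, 16 mm high, with one prong, on the same window edge towards the other end of the scale: another job's setting, not wanted now. Origin and axes likewise. Fixed.
- guard (a joint): Opening of the clear plastic guard hood (88 mm along x, 78 mm along y, top 20 mm above the panel), rad: 0 shut, at most 2.0 (leaning back past upright). Hinged on its -y edge about a line along the box's x; its +y edge lifts. Friction hinge: stays at any angle; 1 to 2 N at its grip moves it.
- guard_hinge (a point): Point on the guard's hinge line, midway along it, 6 mm above the panel. On the guard, so its axes turn with it.
- guard_grip (a point): Where to pinch the guard's black upright grip tab: 12 mm thick along the box's x, 24 mm along y, 40 mm high, on the guard's top near its free edge. Point in the tab's middle, 27 mm above the guard's top face, 13 mm below the tab's top; with the guard shut it is 62 mm along y and 41.5 mm up from the hinge line.
- estop (a joint): Travel of the emergency stop's mushroom head, m: 0 released, 0.006 fully pressed. Head 36 mm across, its top 22 mm above the panel, on a yellow base 52 mm across, near the panel's corner.
- cross_piece: Bystander: dark steel cross-shaped casting, 95 mm across, 30 mm high. Origin: centre of its underside.
- gland_ring: Bystander: steel ring, 72 mm across, 22 mm high. Origin: centre of its underside.
- oil_bottle: Bystander: upright aluminium bottle, 62 mm across, 170 mm high. Origin: centre of its underside.
- wrench: Bystander: steel wrench lying flat, 200 mm long.

How it is judged:
By the outcome, as a careful person would: the job done as asked, in the order asked, and still so for the second after the job is handed in, with the robot touching nothing.
It also fails if it takes over 72 s, if anything falls off the work surface, if the arm or the gripper's body presses on something with over 40 N, if the wrist force passes 120 N, or if a joint passes its speed limit or range.

### The arm

A 6-joint arm with a two-finger parallel gripper is mounted at the origin on the work surface. World frame = base frame: x ahead of the robot, y to its left, z up, the work surface at z = 0. Lengths are in m, angles in rad, forces in N, time in s.
With the tool pointing down it reaches from about 0.25 to 0.775 m from the base axis. Payload 4 kg.
Tool frame: the origin (TCP) lies on the mounting face of the last link; the fingertips stand 199 mm ahead of it and the grasp point (between the pads) lies 180 mm ahead of it; z points along the fingers, y is the direction in which the jaws open and shut (so a half turn about z gives the same grasp; the last joint's range is limited). The gripper opens to 94 mm and grips with 3 to 60 N. Pads are 16 mm wide; open, the fingers measure 119 mm over their backs; the gripper's body (75 mm by 177 mm) begins 78 mm behind the grasp point.
Start: joints at [-1.264, 0.087, 1.371, -0, 1.684, -0.103], TCP at [0.219, -0.504, 0.405] pointing down, gripper open.
Joint ranges: [-3.1, 3.1], [-0.76, 2.03], [0.27, 2.55], [-1.08, 4.22], [0.17, 2.65], [-2.57, 2.57]. Speed limits (rad/s): [2.79, 2.79, 3.14, 3.14, 3.14, 3.14].

### API

Orientations are given as a unit quaternion [x, y, z, w].
In Python, from rig import robot, optics gives the robot as it stands.
- The arm moves only by the tool apply_moves, never from a script. Its argument "commands" is one flat list of numbers, 7 for each row, row after row: the gripper's target within -1 to 1 (shut at 1, half-way at 0, fully open at -1), then the shift along the tool's x, y, z in m, then the turn, a rotation vector about the tool's x, y, z in rad. A call has exactly 8 rows; each row shifts and turns the commanded pose from where the row before left it, along the tool's axes as they then stand; what a row does not reach is not made up. A row lasts 1/10 s, in which the tool goes at most 50 mm and 8.59 degrees, less where a joint would pass 70% of its speed; a pose out of reach is approached as far as the arm can. A call is refused whole if a number of a shift passes 0.05 or a number of a turn 0.15, either way. A call with a gripper value outside its range is refused whole. The fingers move at their own pace and stop on an object; "newtons" is the grip in N (left out, the last holds). Time passes only in rows, so rows that do not move let the fingers close, or fill a call up. It gives the time, the measured TCP pose, the force and the opening at its end, in the units of the state.
- robot.get_obs(): the state, without advancing time (a new reading comes with each control period).
- optics.snapshot(name): name is "scene" or "top" or "wrist"; returns a dict with "pixels" (400x640x3 uint8, red, green, blue), "depth" (400x640 float32, m along the optical axis (not along the pixel's ray), 0 where there is no reading), "fovy" (degrees; the focal length in pixels is half the picture's height over the tangent of half this angle, whatever the lens; pixels are square), "cx", "cy" (the principal point, pixels), "xyz" and "attitude" of the camera in the world. Camera axes: x right, y down, z forward; pixel columns grow to the right and rows downward; lengths in m; the calibration is good to about 2 mm. The wrist camera is an equidistant fisheye: a pixel r from the principal point sees the ray r / f radians off the axis. A picture is of the moment at which its call begins.
- robot.job_done(): hands the job in, once; it reports no verdict.
Trained networks look in a picture, given as the dict that the camera call returned (one of the last four; its "shot" number tells which), for a name from the list of things; names that differ only in an ending like _2 or _b are one class to them, and where a whole thing is asked for, a point or a joint stands for the part that bears it (a point fixed in the world has none). Each returns a list of dicts, best first, with "p" (0 to 1); they miss things now and then, are a little off and sometimes report something else, mostly with a low value. They report only what shows in the picture. A call takes as long as a camera call.
- optics.recognise(name, picture): "location" ([column, row] in pixels, amid what is visible of it).
- optics.regions_of(name, picture): "mask" (400x640 bool, what is visible of it) and "location" ([column, row] in pixels, amid what is visible of it).
The state is a dict: "time_s": time; "joint_positions": joint angles; "qvel": joint speeds; "joint_torque": joint torques, N m; "tcp_pos": TCP position; "ee_rot": TCP orientation; "contact_force": force on the tool from outside, world axes, zero at the start; "torque": the same for the moment, N m; "opening": finger opening in m.
Only numpy, scipy, OpenCV 4.12 (cv2) and the standard library are available. Lean on these libraries where they do the work, as an engineer would, in place of code of your own. Each camera call takes 0.05 s, during which the arm holds its last target.

## Working session

There is one attempt and no reset: what is moved stays moved. The work goes in short steps, Python scripts to look and compute and a tool call to move; the robot and the scene stay as the last step left them, time stands still between calls to the robot, and variables do not carry over. Pictures are saved under pics/ and viewed, and the job is handed in when it is done.

Besides the shell and the picture viewer there is one more tool, called after "Call:" in YAML: its name, and indented under it one key for each argument. apply_moves: Moves the arm, as the interface text tells. Its arguments: {"type":"object","properties":{"commands":{"type":"array","items":{"type":"number"}},"newtons":{"type":"number"}},"required":["commands"]}

```bash
ls; mkdir -p pics; cat > h.py <<'E'
import numpy as np, cv2
from rig import robot, optics
from scipy.spatial.transform import Rotation as R
def snap(n,f=None):
    s=optics.snapshot(n)
    if f: cv2.imwrite('pics/'+f,s['pixels'][:,:,::-1])
    return s
def foc(s): return 200/np.tan(np.radians(s['fovy'])/2)
def rot(s):
    a=np.array(s['attitude']); return a if a.shape==(3,3) else R.from_quat(a).as_matrix()
def w(s,u,v,d=None):
    """pinhole, depth"""
    f=foc(s)
    if d is None: d=s['depth'][int(round(v)),int(round(u))]
    return np.array(s['xyz'])+rot(s)@(np.array([(u-s['cx'])/f,(v-s['cy'])/f,1])*d)
def wz(s,u,v,z):
    f=foc(s); r=rot(s)@np.array([(u-s['cx'])/f,(v-s['cy'])/f,1]); o=np.array(s['xyz'])
    return o+r*(z-o[2])/r[2]
def proj(s,p):
    f=foc(s); c=rot(s).T@(np.array(p)-s['xyz']); return np.array([c[0]/c[2]*f+s['cx'],c[1]/c[2]*f+s['cy']])
E
python3 - <<'E'
from h import *
for n in ['scene','top','wrist']:
    s=snap(n,n+'0.png'); print(n,s['fovy'],s['cx'],s['cy'],s['xyz'],s['attitude'],s['shot'])
    for k in ['console','guard','rider_forked','rider_single','estop','guard_grip','wheel','pointer_tip','slot']:
        try: print(k,[(round(d['p'],2),np.round(d['location'])) for d in optics.recognise(k,s)[:2]])
        except Exception as e: print(k,e)
print(robot.get_obs())
E
```

```text
pics
scene 46.212140432968994 320.8350961412524 194.01461709733707 [1.15519327 0.46324059 0.88336625] [ 0.4262558   0.81931367 -0.34176864 -0.17385427] 1
console [(0.71, array([274., 218.])), (0.46, array([311., 210.]))]
guard [(0.79, array([267., 197.])), (0.6, array([463., 262.]))]
rider_forked [(0.68, array([311., 210.]))]
rider_single [(0.38, array([285., 225.]))]
estop [(0.44, array([291., 162.]))]
guard_grip [(0.78, array([267., 197.]))]
wheel []
pointer_tip []
slot [(0.95, array([278., 221.]))]
top 54.25250199145434 320.28836396532853 197.30848610357918 [0.37235069 0.01036402 1.23028816] [ 0.71228561 -0.69884665  0.05220453 -0.03920782] 2
console [(0.86, array([340., 174.]))]
guard [(0.66, array([350., 175.]))]
rider_forked [(0.58, array([307., 174.]))]
rider_single []
estop [(0.67, array([355., 216.]))]
guard_grip [(0.83, array([349., 171.]))]
wheel []
pointer_tip []
slot [(0.66, array([340., 174.]))]
wrist 65.70646984690485 321.89929221593417 195.15143623794754 [ 0.29647906 -0.47157004  0.38355646] [ 0.82685813 -0.5435217  -0.07812882  0.12159639] 3
console []
guard []
rider_forked []
rider_single []
estop []
guard_grip []
wheel []
pointer_tip []
slot []
{'time_s': 1.5, 'joint_positions': array([-1.26410035e+00,  8.71890126e-02,  1.37066532e+00, -3.35049869e-05,
        1.68359777e+00, -1.03118192e-01]), 'qvel': array([ 0.0005391 , -0.00122816, -0.00098145, -0.00027623,  0.00017738,
       -0.00013618]), 'joint_torque': array([-1.33940002e-04, -3.40032828e+01, -3.02591300e+01,  7.18226144e-02,
        2.37500126e-02, -1.75436958e-05]), 'tcp_pos': array([ 0.21912451, -0.50446876,  0.4047295 ]), 'ee_rot': array([ 9.79080276e-01,  2.03474342e-01, -9.41899527e-06,  7.16014246e-05]), 'contact_force': array([-0.12838488, -0.20390749, -0.12767879]), 'torque': array([-0.01237174, -0.00527744, -0.03804344]), 'opening': 0.09403075461057009}
```

View pics/scene0.png

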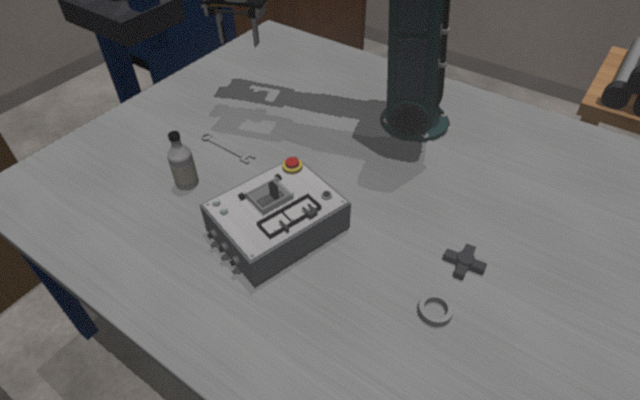

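View pics/top0.png

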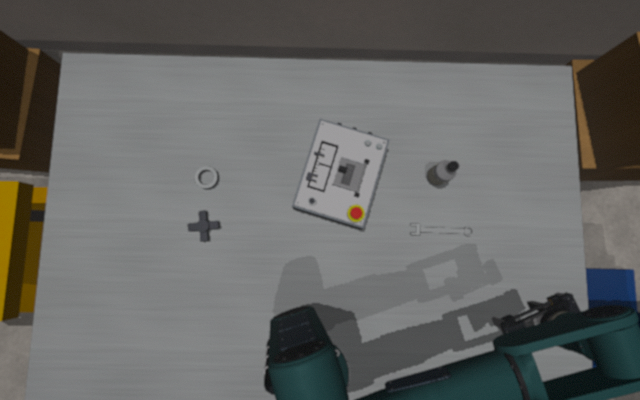

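```bash
python3 - <<'E'
from h import *
s=snap('top'); np.savez('top1.npz',**{k:np.array(v) for k,v in s.items()})
c=s['pixels'][110:240,280:400,::-1]; cv2.imwrite('pics/top1c.png',cv2.resize(c,None,fx=4.5,fy=4.5,interpolation=cv2.INTER_CUBIC))
s2=snap('scene'); np.savez('scene1.npz',**{k:np.array(v) for k,v in s2.items()})
c=s2['pixels'][145:290,190:360,::-1]; cv2.imwrite('pics/scene1c.png',cv2.resize(c,None,fx=4,fy=4,interpolation=cv2.INTER_CUBIC))
# panel mask by height
v,u=np.mgrid[100:250,270:420]
P=np.array([w(s,a,b) for a,b in zip(u.ravel(),v.ravel())])
m=abs(P[:,2]-.095)<.008
pp=P[m]; print(m.sum(),np.median(pp[:,2]))
r=cv2.minAreaRect(pp[:,:2].astype(np.float32)*1000); print(r)
E
```

```text
5413 0.09514780393979172
((596.8948974609375, -69.93620300292969), (220.38235473632812, 280.9395751953125), 74.026611328125)
```

View pics/top1c.png

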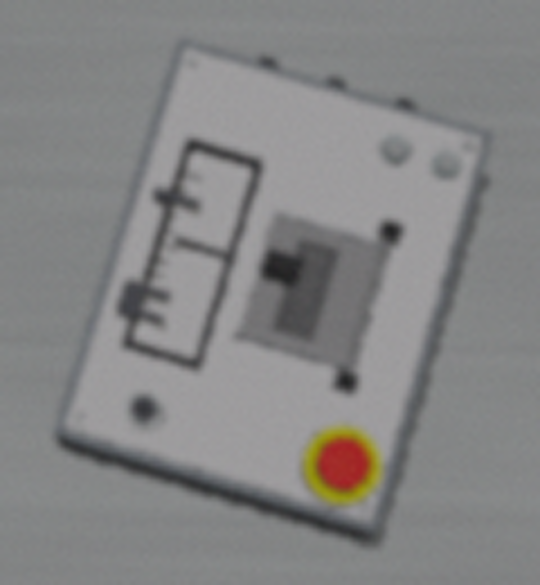

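View pics/scene1c.png

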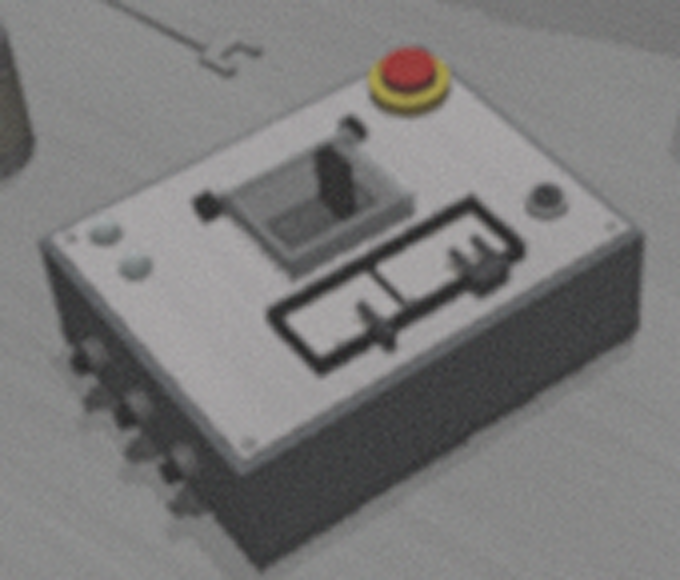

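```bash
cat >> h.py <<'E'
YAW=np.radians(-15.97); C0=np.array([.597,-.070,0.])
RB=R.from_euler('z',YAW).as_matrix()
def bw(p): return C0+RB@np.array(p)       # box->world (z from bench)
def wb(p): return RB.T@(np.array(p)-C0)
RD=R.from_matrix(RB@np.array([[0,1,0],[1,0,0],[0,0,-1]]).astype(float))  # tool x=+ybox,y=+xbox,z down
def tilt(th): return R.from_rotvec(th*RB[:,0])*RD
def plan(tips,g,start=None,dp=4):
    """tips: list of (box grasp-point or None, tilt). prints rows, one per waypoint"""
    o=robot.get_obs(); p=np.array(o['tcp_pos']); r=R.from_quat(o['ee_rot'])
    if start is not None: p,r=start
    out=[]
    for t,th in tips:
        rt=tilt(th); pt=bw(t)-rt.apply([0,0,.18])
        d=np.round(r.inv().apply(pt-p),dp); v=np.round((r.inv()*rt).as_rotvec(),4)
        print([g]+[float(x) for x in d]+[float(x) for x in v])
        p=p+r.apply(d); r=r*R.from_rotvec(v)
    return p,r
def lerp(a,b,n): return [(np.array(a[0])+(np.array(b[0])-a[0])*k/n, a[1]+(b[1]-a[1])*k/n) for k in range(1,n+1)]
def st():
    o=robot.get_obs(); r=R.from_quat(o['ee_rot']); p=np.array(o['tcp_pos'])
    g=p+r.apply([0,0,.18]); print('t',round(o['time_s'],2),'grasp box mm',np.round(wb(g)*1000,2),'tilt/rot',np.round((RD.inv()*r).as_rotvec(),4),'Fbox',np.round(RB.T@o['contact_force'],2),'op',round(o['opening'],4),'q',np.round(o['joint_positions'],2))
E
python3 - <<'E'
from h import *
s=np.load('top1.npz')
for n,(a,b),z in [('hingeA',(390,232),.101),('hingeB',(345,380),.101),('estop',(343,465),.117),('lamp1',(397,150),.105),('lamp2',(446,165),.105),('key',(146,409),.104),('win1',(190,145),.107),('win2',(260,162),.107),('win3',(200,365),.107),('win4',(127,345),.107),('tabtop',(275,266),.155),('fork mid',(163,309),.107),('forkbody',(131,300),.108),('single',(160,195),.108),('ptr',(178,242),.1),('ptrbase',(228,257),.1)]:
    print(n,np.round(wb(wz(s,280+a/4.5-.4,110+b/4.5-.4,z))*1000,1))
o=robot.get_obs(); p=np.array(o['tcp_pos']); r=R.from_quat(o['ee_rot'])
print((RD.inv()*r).as_rotvec(), r.inv().apply(bw([0,0,.3])-[0,0,0]-p))
st()
rt=RD; pt=bw([0,-.01,.2])-rt.apply([0,0,.18]); N=14
v=(r.inv()*rt).as_rotvec()/N
for k in range(N):
    d=np.round(r.inv().apply((pt-p)/(N-k)),3); print([-1]+list(d)+list(np.round(v,3))); p=p+r.apply(d); r=r*R.from_rotvec(np.round(v,3))
E
```

```text
hingeA [ 52.  -61.4 101. ]
hingeB [-51.  -60.6 101. ]
estop [-106.5  -73.7  117. ]
lamp1 [105.4 -50.2 105. ]
lamp2 [105.3 -83.9 105. ]
key [-107.6   57.3  104. ]
win1 [ 67.5  81.1 107. ]
win2 [ 70.2  33.8 107. ]
win3 [-70.3  32.3 107. ]
win4 [-71.8  81.2 107. ]
tabtop [ -4.   5. 155.]
fork mid [-42.3  65.9 107. ]
forkbody [-42.9  87.4 108. ]
single [ 29.3  90.  108. ]
ptr [  4.5  69.9 100. ]
ptrbase [  4.6  35.7 100. ]
[-3.26021927e-05 -2.86250150e-05  8.82316249e-01] [ 0.51969402 -0.24795353  0.10467431]
t 1.6 grasp box mm [-243.77 -521.67  224.69] tilt/rot [-0.     -0.      0.8823] Fbox [ 0.8  -0.29 -0.4 ] op 0.0939 q [-1.26  0.09  1.37 -0.    1.68 -0.1 ]
[-1, np.float64(0.037), np.float64(-0.017), np.float64(0.002), np.float64(0.0), np.float64(0.0), np.float64(-0.063)]
[-1, np.float64(0.038), np.float64(-0.015), np.float64(0.002), np.float64(0.0), np.float64(0.0), np.float64(-0.063)]
[-1, np.float64(0.038), np.float64(-0.012), np.float64(0.002), np.float64(0.0), np.float64(0.0), np.float64(-0.063)]
[-1, np.float64(0.039), np.float64(-0.01), np.float64(0.002), np.float64(0.0), np.f
[... 486 characters left out ...]
-0.063)]
[-1, np.float64(0.04), np.float64(0.003), np.float64(0.001), np.float64(0.0), np.float64(0.0), np.float64(-0.063)]
[-1, np.float64(0.04), np.float64(0.005), np.float64(0.002), np.float64(0.0), np.float64(0.0), np.float64(-0.063)]
[-1, np.float64(0.04), np.float64(0.008), np.float64(0.001), np.float64(0.0), np.float64(0.0), np.float64(-0.063)]
[-1, np.float64(0.039), np.float64(0.01), np.float64(0.002), np.float64(0.0), np.float64(0.0), np.float64(-0.063)]
[-1, np.float64(0.039), np.float64(0.013), np.float64(0.001), np.float64(0.0), np.float64(0.0), np.float64(-0.063)]
[-1, np.float64(0.038), np.float64(0.015), np.float64(0.002), np.float64(0.0), np.float64(0.0), np.float64(-0.063)]
```

Call:
apply_moves:
  commands: [-1,0.037,-0.017,0.002,0,0,-0.063,-1,0.038,-0.015,0.002,0,0,-0.063,-1,0.038,-0.012,0.002,0,0,-0.063,-1,0.039,-0.01,0.002,0,0,-0.063,-1,0.04,-0.008,0.002,0,0,-0.063,-1,0.04,-0.005,0.002,0,0,-0.063,-1,0.04,-0.002,0.002,0,0,-0.063,-1,0.041,0,0.002,0,0,-0.063]

```text
time_s: 2.4
tcp_pos: [0.4343, -0.2604, 0.3888]
ee_rot: [0.897, 0.442, 0.0, 0.0]
contact_force: [0.3, -0.1, -0.4]
opening: 0.094
```

Call:
apply_moves:
  commands: [-1,0.04,0.003,0.001,0,0,-0.063,-1,0.04,0.005,0.001,0,0,-0.063,-1,0.04,0.008,0.001,0,0,-0.063,-1,0.039,0.01,0.002,0,0,-0.063,-1,0.039,0.013,0.001,0,0,-0.063,-1,0.038,0.015,0.002,0,0,-0.063,-1,0,0,0,0,0,0,-1,0,0,0,0,0,0]

```text
time_s: 3.2
tcp_pos: [0.595, -0.0787, 0.3801]
ee_rot: [0.798, 0.602, -0.001, -0.0]
contact_force: [-1.0, 0.3, 0.4]
opening: 0.0942
```

```bash
python3 - <<'E'
from h import *
st(); s=snap('wrist','w1.png'); s2=snap('top'); c=s2['pixels'][110:240,280:400,::-1]; cv2.imwrite('pics/top2c.png',cv2.resize(c,None,fx=4,fy=4))
st()
E
```

```text
t 3.2 grasp box mm [  0.29  -9.06 200.13] tilt/rot [ 0.0011 -0.0008 -0.001 ] Fbox [-1.06  0.05  0.4 ] op 0.0942 q [-0.23  0.21  1.29 -0.    1.65  0.05]
t 3.3 grasp box mm [ 1.500e-01 -1.052e+01  2.007e+02] tilt/rot [ 0.0002 -0.0007  0.0015] Fbox [-0.07  0.32 -0.6 ] op 0.0943 q [-0.23  0.2   1.29 -0.    1.65  0.05]
```

View pics/w1.png

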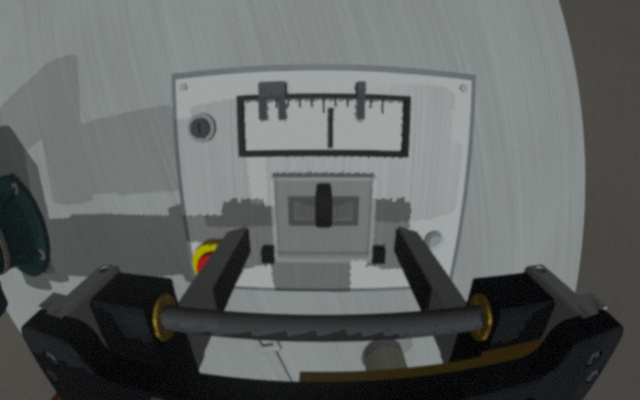

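```bash
cat >> h.py <<'E'
def fz(s,u,v,z):
    f=foc(s); d=np.array([u-s['cx'],v-s['cy']]); rr=np.hypot(*d); th=rr/f
    c=np.array([*(d/max(rr,1e-9)*np.sin(th)),np.cos(th)]); r=rot(s)@c; o=np.array(s['xyz'])
    return wb(o+r*(z-o[2])/r[2])*1000
def fproj(s,pb):
    f=foc(s); c=rot(s).T@(bw(np.array(pb)/1000)-s['xyz']); th=np.arctan2(np.hypot(c[0],c[1]),c[2]); k=th*f/np.hypot(c[0],c[1])
    return np.array([c[0]*k+s['cx'],c[1]*k+s['cy']])
E
python3 - <<'E'
from h import *
s=snap('wrist')
c=s['pixels'][60:270,160:490,::-1]; cv2.imwrite('pics/w2c.png',cv2.resize(c,None,fx=2.4,fy=2.4,interpolation=cv2.INTER_CUBIC))
for n,(u,v),z in [('cornL',(175,74),.095),('cornR',(474,76),.095),('winL',(240,97),.107),('winR',(408,97),.107),('winBL',(240,155),.107),('winBR',(408,155),.107),('tabtop',(323,190),.155),('hL',(267,254),.101),('hR',(378,254),.101),('fl',(264,110),.111),('fr',(283,110),.111),('single',(361,105),.111),('ptip',(331,109),.1),('pbase',(331,148),.1),('key',(201,127),.104)]:
    print(n,np.round(fz(s,u,v,z),1))
E
```

```text
cornL [-130.9  107.8   95. ]
cornR [139.7 105.8  95. ]
winL [-65.7  81.2 107. ]
winR [ 72.3  81.  107. ]
winBL [-67.7  32.5 107. ]
winBR [ 74.1  32.1 107. ]
tabtop [  1.9  15.  155. ]
hL [-51. -63. 101.]
hR [ 54.2 -63.4 101. ]
fl [-45.   69.5 111. ]
fr [-29.6  69.  111. ]
single [ 32.5  72.9 111. ]
ptip [  8.9  69.2 100. ]
pbase [  9.   36.3 100. ]
key [-102.9   57.7  104. ]
```

View pics/w2c.png

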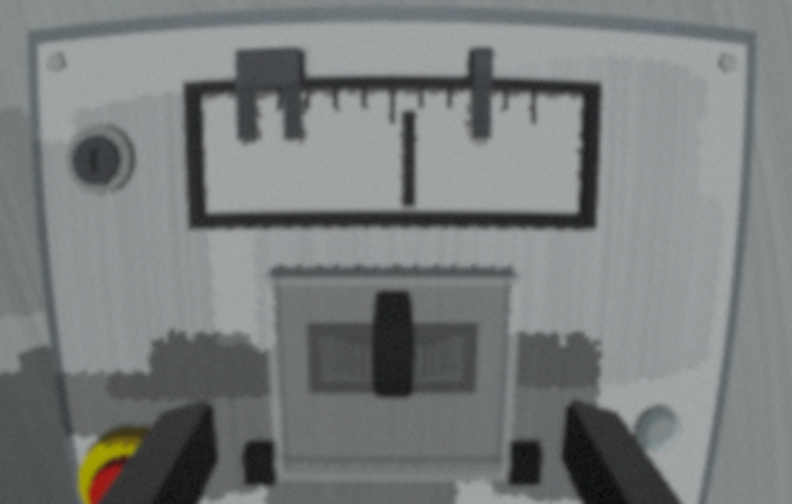

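```bash
python3 - <<'E'
from h import *
plan(lerp(([0.0003,-.0103,.2005],0),([.001,0.0005,.142],0),4),-1)
E
```

```text
[-1, 0.0031, 0.0004, 0.0151, 0.0002, 0.0005, -0.002]
[-1, 0.0027, 0.0001, 0.0146, 0.0, -0.0, -0.0]
[-1, 0.0027, 0.0002, 0.0146, 0.0, -0.0, -0.0]
[-1, 0.0027, 0.0002, 0.0146, 0.0, -0.0, -0.0]
```

Call:
apply_moves:
  commands: [-1,0.003,0.0003,0.015,0,0,-0.001,-1,0.0027,0.0002,0.0146,0,0,0,-1,0.0027,0.0002,0.0146,0,0,0,-1,0.0027,0.0002,0.0146,0,0,0,1,0,0,0,0,0,0,1,0,0,0,0,0,0,1,0,0,0,0,0,0,1,0,0,0,0,0,0]
  newtons: 8

```text
time_s: 4.15
tcp_pos: [0.5989, -0.069, 0.323]
ee_rot: [0.798, 0.602, 0.001, 0.001]
contact_force: [0.5, -0.6, 0.8]
opening: 0.0652
```

```bash
python3 - <<'E'
from h import *
st(); snap('wrist','w3.png');snap('scene','s3.png')
E
```

```text
t 4.15 grasp box mm [  1.92   1.48 142.99] tilt/rot [-0.0021  0.     -0.0007] Fbox [ 0.62 -0.46  0.81] op 0.0652 q [-0.21  0.23  1.37 -0.    1.54  0.07]
```

View pics/w3.png

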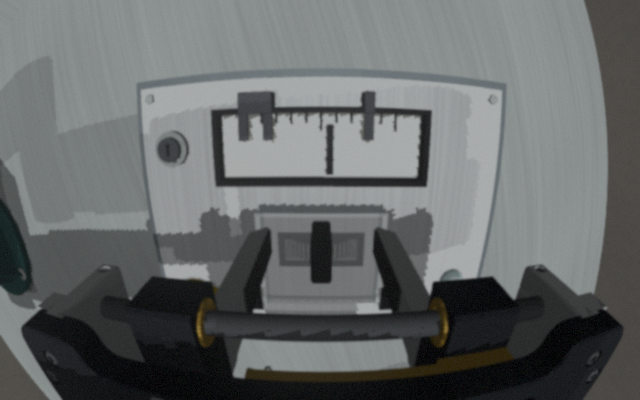

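Call:
apply_moves:
  commands: [1,0,0,0,0,0,0,1,0,0,0,0,0,0,1,0,0,0,0,0,0,1,0,0,0,0,0,0,1,0,0,0,0,0,0,1,0,0,0,0,0,0,1,0,0,0,0,0,0,1,0,0,0,0,0,0]

```text
time_s: 5.05
tcp_pos: [0.5986, -0.0689, 0.3218]
ee_rot: [0.798, 0.602, -0.0, -0.0]
contact_force: [0.0, 0.2, 0.8]
opening: 0.0123
```

```bash
python3 - <<'E'
from h import *
st();snap('wrist','w4.png')
def arc(th,g0=(0,62,41.5),hy=-61,hz=101,x=1.):
    c,s=np.cos(th),np.sin(th); return [x/1000,(hy+62*c-41.5*s)/1000,(hz+62*s+41.5*c)/1000]
st()
plan([(arc(t),t) for t in np.arange(.1,.81,.1)],1)
E
```

```text
t 5.05 grasp box mm [  1.22   1.46 141.83] tilt/rot [ 0.0002 -0.0001 -0.0007] Fbox [-0.05  0.18  0.79] op 0.0123 q [-0.21  0.23  1.37 -0.    1.54  0.07]
t 5.1 grasp box mm [  1.2    1.47 141.83] tilt/rot [ 0.0002 -0.0001 -0.0007] Fbox [-0.11 -0.01  0.09] op 0.0119 q [-0.21  0.23  1.37 -0.    1.54  0.07]
[1, -0.0229, -0.0002, -0.0058, -0.0002, 0.1001, 0.0006]
[1, -0.0224, -0.0, -0.005, -0.0, 0.1, 0.0]
[1, -0.0225, -0.0, -0.0051, -0.0, 0.1, 0.0]
[1, -0.0224, -0.0, -0.0051, -0.0, 0.1, 0.0]
[1, -0.0224, -0.0, -0.0051, -0.0, 0.1, 0.0]
[1, -0.0224, -0.0, -0.0051, -0.0, 0.1, 0.0]
[1, -0.0224, -0.0, -0.0051, -0.0, 0.1, 0.0]
[1, -0.0225, -0.0001, -0.005, -0.0, 0.1, 0.0]
```

View pics/w4.png

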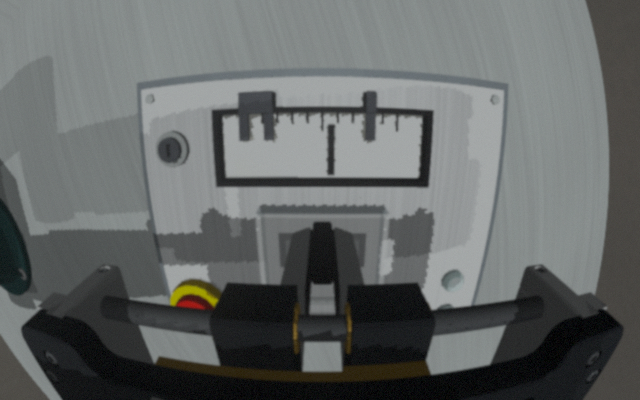

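```bash
python3 - <<'E'
from h import *
s=snap('top')
for k in ['oil_bottle','wrench']:
    r=optics.regions_of(k,s)[0]; m=r['mask']; v,u=np.nonzero(m)
    P=np.array([wb(w(s,a,b))*1000 for a,b in zip(u,v)]); P=P[P[:,2]>2]
    print(k,r['p'],len(P),np.percentile(P,[5,50,95],axis=0).round())
E
```

```text
oil_bottle 0.73 541 [[  65. -307.   30.]
 [  83. -283.  113.]
 [ 108. -264.  171.]]
wrench 0.71 394 [[-101. -443.    4.]
 [ -67. -350.    8.]
 [ -40. -267.   12.]]
```

Call:
apply_moves:
  commands: [1,-0.0112,0,-0.0026,0,0.05,0,1,-0.0224,0,-0.0051,0,0.1,0,1,-0.0224,0,-0.0051,0,0.1,0,1,-0.0224,0,-0.0051,0,0.1,0,1,-0.0224,0,-0.0051,0,0.1,0,1,-0.0224,0,-0.0051,0,0.1,0,1,0,0,0,0,0,0,1,0,0,0,0,0,0]
  newtons: 10

```text
time_s: 6.05
tcp_pos: [0.5641, -0.1896, 0.3215]
ee_rot: [0.769, 0.579, 0.216, -0.163]
contact_force: [-1.9, -0.7, 0.8]
opening: 0.0121
```

```bash
python3 - <<'E'
from h import *
st(); s=snap('scene'); c=s['pixels'][60:300,120:440,::-1]; cv2.imwrite('pics/s5.png',cv2.resize(c,None,fx=2,fy=2)); snap('wrist','w5.png')
E
```

```text
t 6.05 grasp box mm [  1.21 -30.18 167.88] tilt/rot [6.000e-04 5.483e-01 5.000e-04] Fbox [-1.67 -1.17  0.77] op 0.0121 q [-0.55  0.25  1.4   0.53  1.65 -0.27]
```

View pics/s5.png

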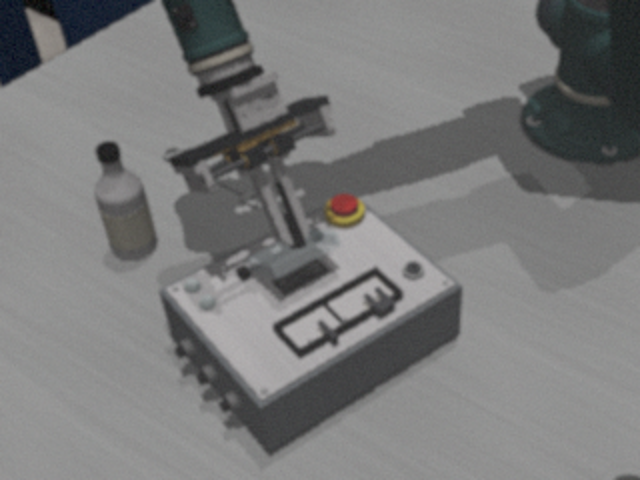

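```bash
python3 - <<'E'
from h import *
def arc(th,hy=-61,hz=101,x=1.):
    c,s=np.cos(th),np.sin(th); return [x/1000,(hy+62*c-41.5*s)/1000,(hz+62*s+41.5*c)/1000]
print(arc(.548))
p,r=plan([(arc(t),t) for t in [.65,.75,.85,.95,1.05,1.15,1.2]],1)
plan([(arc(t),1.2) for t in [1.2,1.25,1.3,1.35,1.4,1.45,1.5,1.55,1.6,1.6]],1,(p,r))
E
```

```text
[0.001, np.float64(-0.029699489301576433), np.float64(0.168723910327283)]
[1, -0.0225, -0.0003, -0.0058, -0.0005, 0.1038, 0.0007]
[1, -0.0224, -0.0, -0.0051, -0.0, 0.1, -0.0]
[1, -0.0225, -0.0, -0.0051, -0.0, 0.1, -0.0]
[1, -0.0224, -0.0, -0.005, -0.0, 0.1, -0.0]
[1, -0.0224, -0.0, -0.0051, -0.0, 0.1, -0.0]
[1, -0.0224, -0.0, -0.0051, -0.0, 0.1, -0.0]
[1, -0.0112, -0.0, -0.0028, -0.0, 0.05, -0.0]
[1, 0.0, -0.0, -0.0, -0.0, 0.0, -0.0]
[1, -0.0021, -0.0, -0.0031, -0.0, 0.0, -0.0]
[1, -0.0023, -0.0, -0.0029, -0.0, 0.0, -0.0]
[1, -0.0025, -0.0, -0.0028, -0.0, 0.0, -0.0]
[1, -0.0026, -0.0, -0.0027, -0.0, 0.0, -0.0]
[1, -0.0027, -0.0, -0.0026, -0.0, 0.0, -0.0]
[1, -0.0028, -0.0, -0.0024, -0.0, 0.0, -0.0]
[1, -0.003, -0.0, -0.0023, -0.0, 0.0, -0.0]
[1, -0.003, -0.0, -0.0021, -0.0, 0.0, -0.0]
[1, -0.0, -0.0, 0.0, -0.0, 0.0, -0.0]
```

Call:
apply_moves:
  commands: [1,-0.0224,0,-0.0054,0,0.1,0,1,-0.0224,0,-0.0051,0,0.1,0,1,-0.0224,0,-0.0051,0,0.1,0,1,-0.0224,0,-0.0051,0,0.1,0,1,-0.0224,0,-0.0051,0,0.1,0,1,-0.0224,0,-0.0051,0,0.1,0,1,-0.0112,0,-0.0028,0,0.05,0,1,0,0,0,0,0,0]

```text
time_s: 6.95
tcp_pos: [0.5311, -0.3059, 0.238]
ee_rot: [0.658, 0.496, 0.452, -0.342]
contact_force: [-2.4, -0.5, 2.8]
opening: 0.0116
```

```bash
python3 - <<'E'
from h import *
st(); s=snap('scene'); c=s['pixels'][60:300,120:440,::-1]; cv2.imwrite('pics/s6.png',cv2.resize(c,None,fx=2,fy=2)); st()
E
```

```text
t 6.95 grasp box mm [  1.18 -76.89 173.39] tilt/rot [ 1.9000e-03  1.2037e+00 -5.0000e-04] Fbox [-2.14 -1.16  2.79] op 0.0116 q [-0.82  0.5   1.39  1.02  1.92 -0.52]
t 7.0 grasp box mm [  1.17 -76.65 173.43] tilt/rot [ 0.002   1.201  -0.0013] Fbox [-4.25 -1.71  2.89] op 0.0117 q [-0.82  0.5   1.39  1.02  1.92 -0.52]
```

View pics/s6.png

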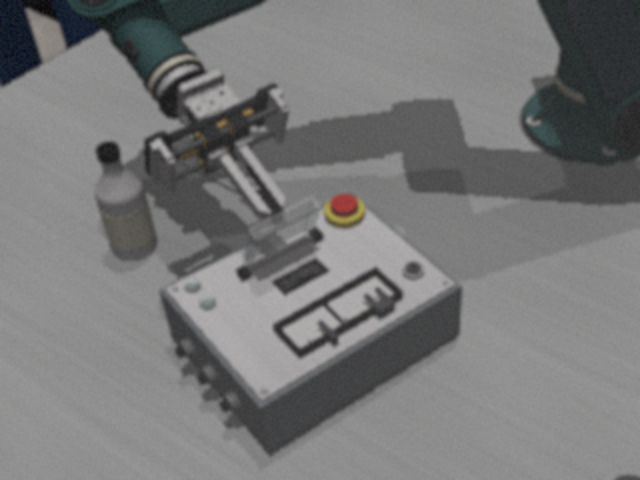

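Call:
apply_moves:
  commands: [1,-0.0021,0,-0.0031,0,0,0,1,-0.0023,0,-0.0029,0,0,0,1,-0.0025,0,-0.0028,0,0,0,1,-0.0026,0,-0.0027,0,0,0,1,-0.0027,0,-0.0026,0,0,0,1,-0.0028,0,-0.0024,0,0,0,1,-0.003,0,-0.0023,0,0,0,1,-0.003,0,-0.0021,0,0,0]

```text
time_s: 7.8
tcp_pos: [0.5235, -0.3319, 0.2263]
ee_rot: [0.659, 0.497, 0.451, -0.34]
contact_force: [-1.7, 3.3, 0.5]
opening: 0.0118
```

```bash
python3 - <<'E'
from h import *
st(); s=snap('scene'); c=s['pixels'][60:300,120:440,::-1]; cv2.imwrite('pics/s7.png',cv2.resize(c,None,fx=2,fy=2)); st()
E
```

```text
t 7.8 grasp box mm [   1.14 -104.22  161.04] tilt/rot [ 1.1e-03  1.2e+00 -5.0e-04] Fbox [-2.51  2.76  0.48] op 0.0118 q [-0.85  0.54  1.36  1.    1.94 -0.55]
t 7.85 grasp box mm [   1.14 -104.65  160.75] tilt/rot [1.1e-03 1.2e+00 3.0e-04] Fbox [-4.01  0.4  -0.83] op 0.0121 q [-0.85  0.54  1.36  1.    1.94 -0.55]
```

View pics/s7.png

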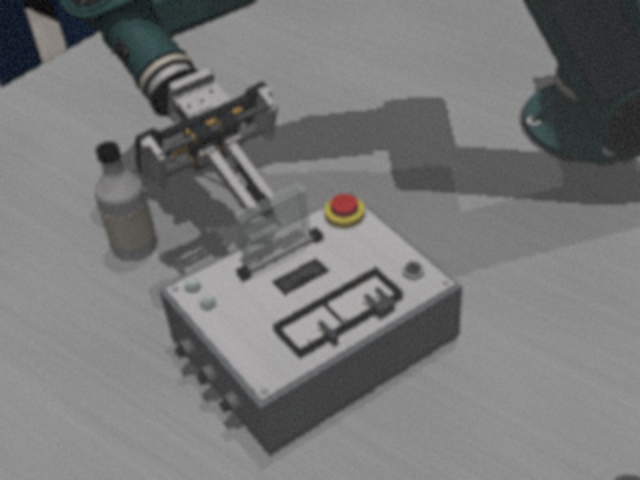

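```bash
python3 - <<'E'
from h import *
o=robot.get_obs(); p=np.array(o['tcp_pos']); r=R.from_quat(o['ee_rot'])
g=wb(p+r.apply([0,0,.18]))
y=np.array([0,np.sin(1.2),-np.cos(1.2)]); a=g-.04*y; b=a+[0,0,.12]
print(a,b)
w0=[(g,1.2)]*3+lerp((g,1.2),(a,1.2),2)+lerp((a,1.2),(b,1.2),3)
P=plan(w0,.3)
print()
P=plan(lerp((b,1.2),([.001,-.021,.23],0),12)+lerp(([.001,-.021,.23],0),([.001,-.021,.14],0),4),1,P)
E
```

```text
[ 0.00114278 -0.14192856  0.17524375] [ 0.00114278 -0.14192856  0.29524375]
[0.3, -0.0, -0.0001, 0.0, -0.0007, 0.0, -0.0008]
[0.3, -0.0, -0.0, 0.0, -0.0, 0.0, -0.0]
[0.3, -0.0, -0.0, 0.0, -0.0, 0.0, -0.0]
[0.3, -0.0, -0.0, -0.02, -0.0, 0.0, -0.0]
[0.3, -0.0, -0.0, -0.02, -0.0, 0.0, -0.0]
[0.3, 0.0373, -0.0, -0.0145, -0.0, 0.0, -0.0]
[0.3, 0.0373, -0.0, -0.0145, -0.0, 0.0, -0.0]
[0.3, 0.0372, -0.0, -0.0145, -0.0, 0.0, -0.0]

[1, 0.0166, -0.0, 0.0123, -0.0, -0.1, -0.0]
[1, 0.0177, -0.0001, 0.0123, -0.0, -0.1, -0.0]
[1, 0.0188, 0.0, 0.0123, -0.0, -0.1, -0.0]
[1, 0.02, 0.0, 0.0122, -0.0, -0.1, -0.0]
[1, 0.0211, 0.0, 0.0119, -0.0, -0.1, -0.0]
[1, 0.0222, -0.0, 0.0116, -0.0, -0.1, -0.0]
[1, 0.0232, -0.0, 0.0111, -0.0, -0.1, -0.0]
[1, 0.0242, -0.0, 0.0105, -0.0, -0.1, -0.0]
[1, 0.0251, -0.0, 0.0098, -0.0, -0.1, -0.0]
[1, 0.026, -0.0001, 0.0091, -0.0, -0.1, -0.0]
[1, 0.0268, 0.0, 0.0082, -0.0, -0.1, -0.0]
[1, 0.0274, 0.0, 0.0073, -0.0, -0.1, -0.0]
[1, 0.0, 0.0, 0.0225, -0.0, 0.0, -0.0]
[1, 0.0, 0.0, 0.0225, -0.0, 0.0, -0.0]
[1, 0.0, 0.0, 0.0225, -0.0, 0.0, -0.0]
[1, 0.0, 0.0, 0.0225, -0.0, 0.0, -0.0]
```

Call:
apply_moves:
  commands: [0.3,0,0,0,0,0,0,0.3,0,0,0,0,0,0,0.3,0,0,0,0,0,0,0.3,0,0,-0.02,0,0,0,0.3,0,0,-0.022,0,0,0,0.3,0.0373,0,-0.0145,0,0,0,0.3,0.0373,0,-0.0145,0,0,0,0.3,0.0373,0,-0.0145,0,0,0]
  newtons: 20

```text
time_s: 8.65
tcp_pos: [0.5128, -0.3695, 0.3633]
ee_rot: [0.659, 0.497, 0.451, -0.34]
contact_force: [1.1, 0.1, -0.3]
opening: 0.0328
```

Call:
apply_moves:
  commands: [1,0.0166,0,0.0123,0,-0.1,0,1,0.0177,0,0.0123,0,-0.1,0,1,0.0188,0,0.0123,0,-0.1,0,1,0.02,0,0.0122,0,-0.1,0,1,0.0211,0,0.0119,0,-0.1,0,1,0.0222,0,0.0116,0,-0.1,0,1,0.0232,0,0.0111,0,-0.1,0,1,0.0242,0,0.0105,0,-0.1,0]

```text
time_s: 9.45
tcp_pos: [0.562, -0.197, 0.4202]
ee_rot: [0.783, 0.591, 0.158, -0.117]
contact_force: [0.3, 1.0, 0.1]
opening: 0.0003
```

Call:
apply_moves:
  commands: [1,0.0251,0,0.0098,0,-0.1,0,1,0.026,0,0.0091,0,-0.1,0,1,0.0268,0,0.0082,0,-0.1,0,1,0.0274,0,0.0073,0,-0.1,0,1,0,0,0.02,0,0,0,1,0,0,0.02,0,0,0,1,0,0,0.02,0,0,0,1,0,0,0,0,0,0]

```text
time_s: 10.25
tcp_pos: [0.5916, -0.0912, 0.3481]
ee_rot: [0.798, 0.602, -0.002, -0.002]
contact_force: [0.9, -0.7, -0.3]
opening: 0.0005
```

```bash
python3 - <<'E'
from h import *
st(); s=snap('wrist','w8.png');st()
s=snap('scene'); c=s['pixels'][60:300,120:440,::-1]; cv2.imwrite('pics/s8.png',cv2.resize(c,None,fx=2,fy=2))
E
```

```text
t 10.25 grasp box mm [ -0.48 -21.84 168.09] tilt/rot [ 0.0061  0.0001 -0.0011] Fbox [ 1.06 -0.47 -0.25] op 0.0005 q [-0.25  0.21  1.34  0.    1.59  0.03]
t 10.3 grasp box mm [  0.46 -22.01 170.13] tilt/rot [ 0.003   0.0001 -0.0008] Fbox [ 0.19 -0.5  -0.13] op 0.0005 q [-0.25  0.21  1.34  0.    1.6   0.03]
```

View pics/w8.png

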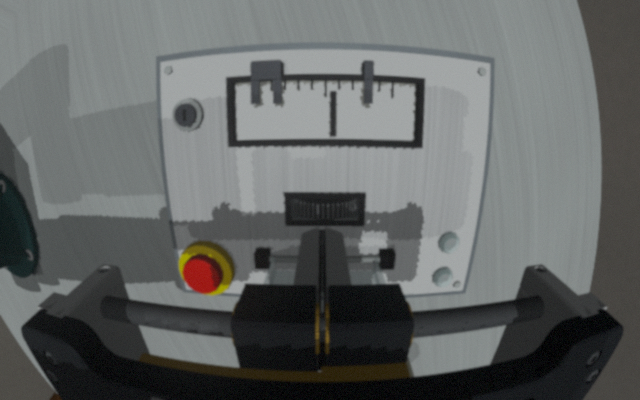

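View pics/s8.png

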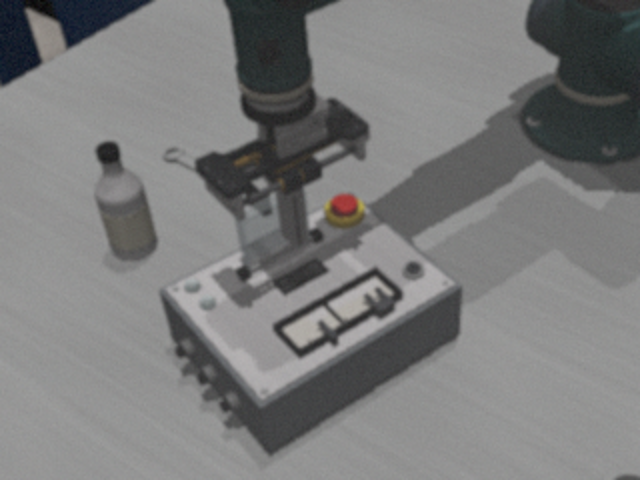

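```bash
python3 - <<'E'
from h import *
s=snap('wrist')
for n,(u,v),z in [('slotTL',(287,194),.095),('slotTR',(364,194),.095),('slotBL',(287,224),.095),('slotBR',(364,224),.095),('winTL',(229,78),.107),('winTR',(423,79),.107),('winBL',(229,146),.107),('winBR',(423,146),.107)]: print(n,fz(s,u,v,z).round(1))
c=s['pixels'][40:300,150:500,::-1]; cv2.imwrite('pics/w9c.png',cv2.resize(c,None,fx=2.2,fy=2.2,interpolation=cv2.INTER_CUBIC))
st(); plan(lerp(([.001,-.022,.17],0),([.008,-.021,.132],0),4),1)
E
```

```text
slotTL [-25.5  -8.6  95. ]
slotTR [35.9 -8.6 95. ]
slotBL [-26.4 -34.3  95. ]
slotBR [ 37.  -34.5  95. ]
winTL [-65.3  83.2 107. ]
winTR [ 76.5  82.9 107. ]
winBL [-67.   32.5 107. ]
winBR [ 78.4  32.5 107. ]
t 10.4 grasp box mm [  1.89 -22.19 172.81] tilt/rot [-0.002   0.0002 -0.0005] Fbox [-0.05  0.22  1.19] op 0.0006 q [-0.25  0.21  1.33  0.    1.6   0.03]
[1, 0.0005, 0.0012, 0.0123, 0.002, -0.0002, 0.0005]
[1, 0.0002, 0.0017, 0.0095, -0.0, 0.0, 0.0]
[1, 0.0003, 0.0018, 0.0095, -0.0, 0.0, 0.0]
[1, 0.0002, 0.0017, 0.0095, -0.0, 0.0, 0.0]
```

View pics/w9c.png

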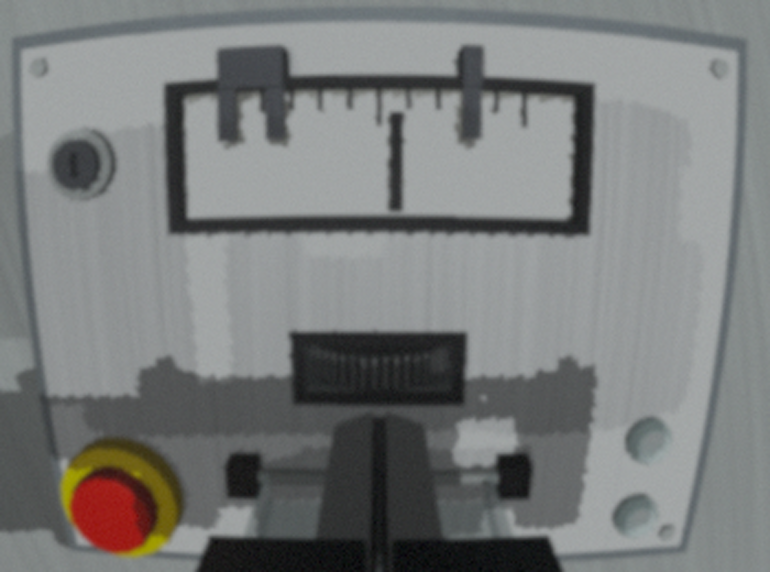

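Call:
apply_moves:
  commands: [1,0.0004,0.0015,0.0105,0,0,0,1,0.0003,0.0017,0.0105,0,0,0,1,0.0003,0.0017,0.0105,0,0,0,1,0.0003,0.0017,0.0095,0,0,0,1,0,0,0,0,0,0,1,0,0,0,0,0,0,1,0,0,0,0,0,0,1,0,0,0,0,0,0]

```text
time_s: 11.2
tcp_pos: [0.599, -0.0922, 0.3113]
ee_rot: [0.798, 0.602, 0.0, 0.001]
contact_force: [0.0, 0.5, -0.2]
opening: 0.0002
```

```bash
python3 - <<'E'
from h import *
st(); print(robot.get_obs()['qvel'].round(4)); s=snap('wrist');st(); s=snap('top'); st()
E
```

```text
t 11.2 grasp box mm [  8.3  -20.82 131.31] tilt/rot [-0.0015 -0.     -0.0007] Fbox [-0.1   0.48 -0.18] op 0.0002 q [-0.25  0.25  1.38 -0.    1.52  0.03]
[ 0.0012 -0.0009  0.0009 -0.0021 -0.0012  0.0007]
t 11.25 grasp box mm [  8.25 -20.84 131.24] tilt/rot [-0.0013 -0.     -0.0007] Fbox [-0.27 -0.2  -0.82] op 0.0005 q [-0.25  0.25  1.38 -0.    1.52  0.03]
t 11.3 grasp box mm [  8.19 -20.83 131.17] tilt/rot [-0.0012 -0.     -0.0007] Fbox [-1.75 -0.21  0.63] op 0.0003 q [-0.25  0.25  1.38 -0.    1.52  0.03]
```

Call:
apply_moves:
  commands: [1,0,0,0.0008,0,0,0,1,0,0,0.0008,0,0,0,1,0,0,0.0008,0,0,0,1,0,0,0.0008,0,0,0,1,0,0,0.0008,0,0,0,1,0,0,0.0008,0,0,0,1,0,0,0,0,0,0,1,0,0,0,0,0,0]

```text
time_s: 12.1
tcp_pos: [0.5989, -0.0922, 0.3057]
ee_rot: [0.798, 0.602, -0.0, 0.0]
contact_force: [-0.3, 0.1, -0.2]
opening: 0.0001
```

Call:
apply_moves:
  commands: [1,0,0,0.0003,0,0,0,1,0,0,0.0003,0,0,0,1,0,0,0.0002,0,0,0,1,0,0,0,0,0,0,1,0,0,0,0,0,0,1,0,0,0,0,0,0,1,0,0,0,0,0,0,1,0,0,0,0,0,0]

```text
time_s: 12.9
tcp_pos: [0.5989, -0.0922, 0.3049]
ee_rot: [0.798, 0.602, -0.0, 0.0]
contact_force: [-0.4, 0.3, 0.4]
opening: 0.0005
```

```bash
python3 - <<'E'
from h import *
st()
E
```

```text
t 12.9 grasp box mm [  7.89 -20.85 124.91] tilt/rot [-0.     -0.0001 -0.0008] Fbox [-0.48  0.15  0.37] op 0.0005 q [-0.25  0.25  1.38 -0.    1.51  0.03]
```

Call:
apply_moves:
  commands: [1,0,0,0.0003,0,0,0,1,0,0,0.0003,0,0,0,1,0,0,0.0002,0,0,0,1,0,0,0,0,0,0,1,0,0,0,0,0,0,1,0,0,0,0,0,0,1,0,0,0,0,0,0,1,0,0,0,0,0,0]

```text
time_s: 13.7
tcp_pos: [0.5989, -0.0922, 0.3041]
ee_rot: [0.798, 0.602, -0.0, 0.0]
contact_force: [-0.2, -0.4, 0.3]
opening: 0.0003
```

Call:
apply_moves:
  commands: [1,0,0,0.0003,0,0,0,1,0,0,0.0003,0,0,0,1,0,0,0.0002,0,0,0,1,0,0,0,0,0,0,1,0,0,0,0,0,0,1,0,0,0,0,0,0,1,0,0,0,0,0,0,1,0,0,0,0,0,0]

```text
time_s: 14.5
tcp_pos: [0.5989, -0.0922, 0.3033]
ee_rot: [0.798, 0.602, -0.0, 0.0]
contact_force: [-0.4, -0.1, 0.6]
opening: 0.0004
```

Call:
apply_moves:
  commands: [1,0,0,0.0003,0,0,0,1,0,0,0.0003,0,0,0,1,0,0,0.0002,0,0,0,1,0,0,0,0,0,0,1,0,0,0,0,0,0,1,0,0,0,0,0,0,1,0,0,0,0,0,0,1,0,0,0,0,0,0]

```text
time_s: 15.3
tcp_pos: [0.5989, -0.0922, 0.3026]
ee_rot: [0.798, 0.602, 0.0, 0.0]
contact_force: [-0.2, 0.5, -0.5]
opening: 0.0005
```

Call:
apply_moves:
  commands: [1,0,0,0.0003,0,0,0,1,0,0,0.0003,0,0,0,1,0,0,0.0002,0,0,0,1,0,0,0,0,0,0,1,0,0,0,0,0,0,1,0,0,0,0,0,0,1,0,0,0,0,0,0,1,0,0,0,0,0,0]

```text
time_s: 16.1
tcp_pos: [0.5989, -0.0922, 0.3017]
ee_rot: [0.798, 0.602, 0.0, 0.0]
contact_force: [-0.4, 0.8, 0.9]
opening: 0.0005
```

Call:
apply_moves:
  commands: [1,0,0,0.0003,0,0,0,1,0,0,0.0003,0,0,0,1,0,0,0.0002,0,0,0,1,0,0,0,0,0,0,1,0,0,0,0,0,0,1,0,0,0,0,0,0,1,0,0,0,0,0,0,1,0,0,0,0,0,0]

```text
time_s: 16.9
tcp_pos: [0.5989, -0.0922, 0.3009]
ee_rot: [0.798, 0.602, 0.0, 0.0]
contact_force: [0.2, -0.6, -0.0]
opening: 0.0004
```

Call:
apply_moves:
  commands: [1,0,0,0.0003,0,0,0,1,0,0,0.0003,0,0,0,1,0,0,0.0002,0,0,0,1,0,0,0,0,0,0,1,0,0,0,0,0,0,1,0,0,0,0,0,0,1,0,0,0,0,0,0,1,0,0,0,0,0,0]

```text
time_s: 17.7
tcp_pos: [0.5989, -0.0922, 0.3001]
ee_rot: [0.798, 0.602, -0.0, 0.0]
contact_force: [-1.1, -0.8, -0.5]
opening: 0.0006
```

```bash
python3 - <<'E'
from h import *
st(); s=snap('wrist','w10.png');st()
E
```

```text
t 17.7 grasp box mm [  7.91 -20.85 120.11] tilt/rot [-0.     -0.0001 -0.0007] Fbox [-0.8  -1.06 -0.47] op 0.0006 q [-0.25  0.25  1.39 -0.    1.5   0.03]
t 17.75 grasp box mm [  7.91 -20.85 120.14] tilt/rot [-0.0001 -0.0001 -0.0007] Fbox [-0.38 -0.16  0.41] op 0.0008 q [-0.25  0.25  1.39 -0.    1.5   0.03]
```

View pics/w10.png

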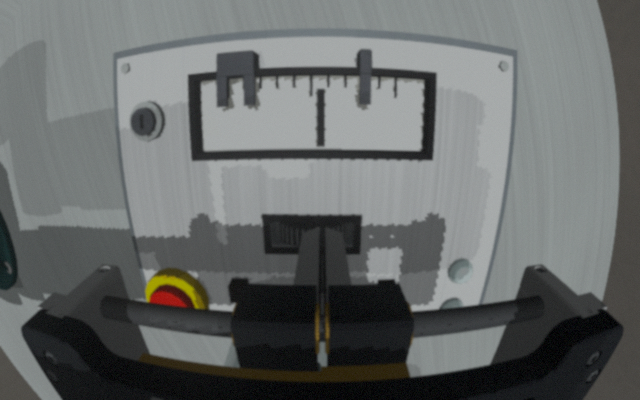

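Call:
apply_moves:
  commands: [1,0,0,0.0003,0,0,0,1,0,0,0.0003,0,0,0,1,0,0,0.0002,0,0,0,1,0,0,0,0,0,0,1,0,0,0,0,0,0,1,0,0,0,0,0,0,1,0,0,0,0,0,0,1,0,0,0,0,0,0]

```text
time_s: 18.55
tcp_pos: [0.5989, -0.0922, 0.2993]
ee_rot: [0.798, 0.602, -0.0, 0.0]
contact_force: [-0.1, 0.6, 0.5]
opening: 0.0004
```

Call:
apply_moves:
  commands: [1,0,0,0.0003,0,0,0,1,0,0,0.0003,0,0,0,1,0,0,0.0002,0,0,0,1,0,0,0,0,0,0,1,0,0,0,0,0,0,1,0,0,0,0,0,0,1,0,0,0,0,0,0,1,0,0,0,0,0,0]

```text
time_s: 19.35
tcp_pos: [0.5989, -0.0922, 0.2987]
ee_rot: [0.798, 0.602, 0.0, 0.0]
contact_force: [-0.8, -0.1, 2.0]
opening: 0.0003
```

Call:
apply_moves:
  commands: [1,0,0,0.0002,0,0,0,1,0,0,0.0002,0,0,0,1,0,0,0,0,0,0,1,0,0,0,0,0,0,1,0,0,0,0,0,0,1,0,0,0,0,0,0,1,0,0,0,0,0,0,1,0,0,0,0,0,0]

```text
time_s: 20.15
tcp_pos: [0.5989, -0.0922, 0.2984]
ee_rot: [0.798, 0.602, 0.0, 0.0]
contact_force: [-1.2, 0.5, 5.6]
opening: 0.0005
```

```bash
python3 - <<'E'
from h import *
for i in range(3):
    st(); s=snap('wrist')
c=s['pixels'][30:300,110:520,::-1]; cv2.imwrite('pics/w11.png',cv2.resize(c,None,fx=1.9,fy=1.9,interpolation=cv2.INTER_CUBIC))
E
```

```text
t 20.15 grasp box mm [  8.02 -20.84 118.37] tilt/rot [-0.0004 -0.0001 -0.0008] Fbox [-1.3   0.13  5.59] op 0.0005 q [-0.25  0.25  1.39 -0.    1.5   0.03]
t 20.2 grasp box mm [  8.02 -20.85 118.35] tilt/rot [-0.0004 -0.0001 -0.0007] Fbox [-0.64 -0.56  5.67] op 0.0003 q [-0.25  0.25  1.39 -0.    1.5   0.03]
t 20.25 grasp box mm [  8.02 -20.87 118.35] tilt/rot [-0.0004 -0.0001 -0.0007] Fbox [-1.72 -0.68  5.29] op 0.0007 q [-0.25  0.25  1.39 -0.    1.5   0.03]
```

Call:
apply_moves:
  commands: [1,0,0,0.0001,0,0,0,1,0,-0.001,0,0,0,0,1,0,-0.001,0,0,0,0,1,0,-0.001,0,0,0,0,1,0,-0.001,0,0,0,0,1,0,0,0,0,0,0,1,0,0,0,0,0,0,1,0,0,0,0,0,0]

```text
time_s: 21.1
tcp_pos: [0.5953, -0.0912, 0.2987]
ee_rot: [0.798, 0.602, 0.001, 0.001]
contact_force: [3.3, -0.6, 5.0]
opening: 0.0001
```

```bash
python3 - <<'E'
from h import *
st(); s=snap('wrist');st()
c=s['pixels'][30:300,110:520,::-1]; cv2.imwrite('pics/w12.png',cv2.resize(c,None,fx=1.9,fy=1.9,interpolation=cv2.INTER_CUBIC))
E
```

```text
t 21.1 grasp box mm [  4.62 -20.85 118.7 ] tilt/rot [-0.0022 -0.     -0.0007] Fbox [3.36 0.36 4.98] op 0.0001 q [-0.25  0.24  1.4  -0.    1.49  0.03]
t 21.15 grasp box mm [  4.61 -20.85 118.7 ] tilt/rot [-0.0022 -0.     -0.0007] Fbox [ 3.74 -0.42  5.56] op 0.0003 q [-0.25  0.24  1.4  -0.    1.49  0.03]
```

View pics/w12.png

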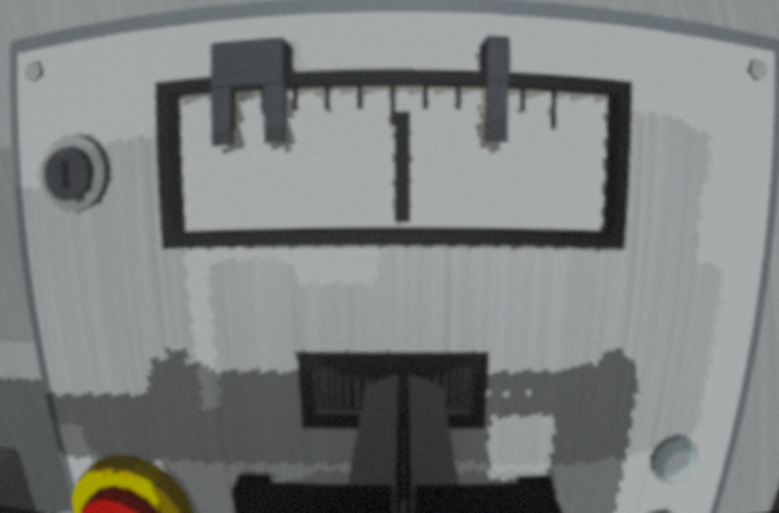

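View pics/w11.png

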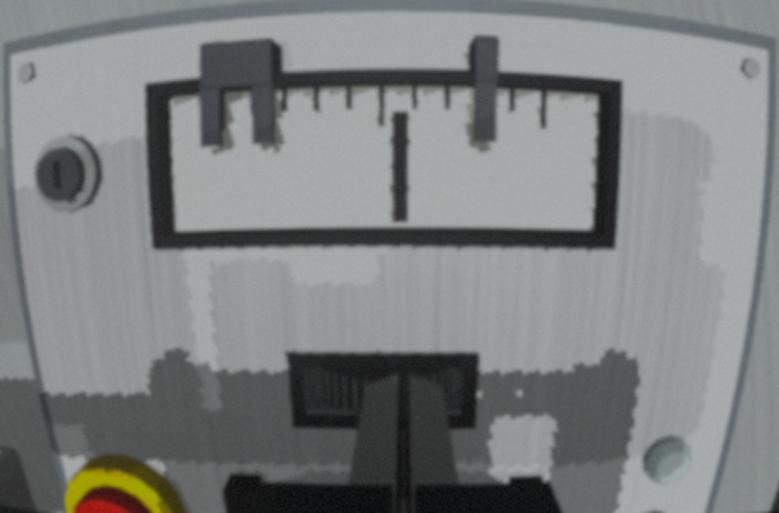

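Call:
apply_moves:
  commands: [1,0,-0.001,0.0001,0,0,0,1,0,-0.0012,0.0001,0,0,0,1,0,-0.0012,0,0,0,0,1,0,-0.0012,0,0,0,0,1,0,-0.0012,0,0,0,0,1,0,-0.0012,0,0,0,0,1,0,0,0,0,0,0,1,0,0,0,0,0,0]

```text
time_s: 21.95
tcp_pos: [0.5884, -0.0892, 0.2986]
ee_rot: [0.798, 0.602, 0.0, 0.001]
contact_force: [2.8, -0.7, 6.6]
opening: 0.0007
```

```bash
cat >> h.py <<'E'
def ptr(name):
    s=snap('wrist'); c=s['pixels'][30:300,110:520,::-1]; cv2.imwrite('pics/'+name,cv2.resize(c,None,fx=1.9,fy=1.9,interpolation=cv2.INTER_CUBIC)); st()
E
python3 -c "
from h import *
st();ptr('w13.png')"
```

```text
t 21.95 grasp box mm [ -2.7  -20.84 118.59] tilt/rot [-0.0015  0.     -0.0007] Fbox [2.86 0.08 6.62] op 0.0007 q [-0.25  0.23  1.42 -0.    1.49  0.03]
t 22.0 grasp box mm [ -2.71 -20.86 118.57] tilt/rot [-0.0015 -0.     -0.0008] Fbox [ 1.04 -0.72  6.41] op 0.0008 q [-0.25  0.23  1.42 -0.    1.49  0.03]
```

View pics/w13.png

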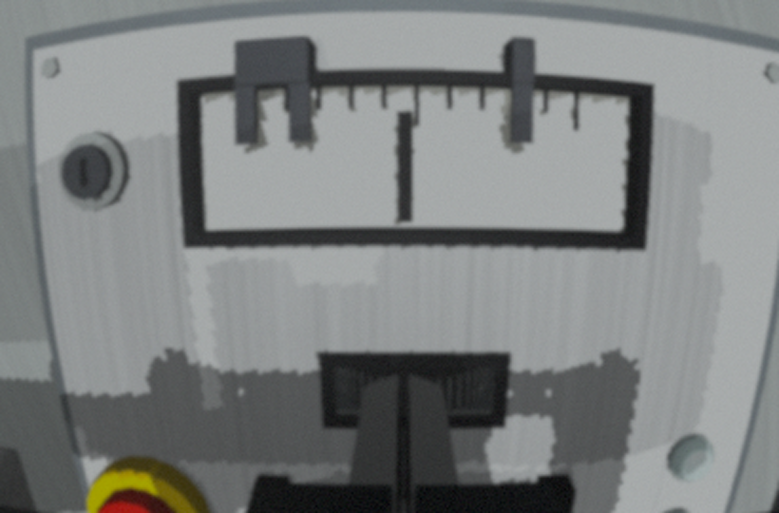

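Call:
apply_moves:
  commands: [1,0,-0.0012,0,0,0,0,1,0,-0.0012,0,0,0,0,1,0,-0.0012,0,0,0,0,1,0,-0.0012,0,0,0,0,1,0,0,0,0,0,0,1,0,0,-0.002,0,0,0,1,0,0,-0.003,0,0,0,1,0,0,0,0,0,0]

```text
time_s: 22.8
tcp_pos: [0.5832, -0.0877, 0.3018]
ee_rot: [0.798, 0.602, -0.001, -0.001]
contact_force: [-0.1, 0.5, -0.4]
opening: 0.0003
```

```bash

python3 -c "
from h import *
st()"
```

```text
t 22.8 grasp box mm [ -8.91 -20.89 121.79] tilt/rot [ 0.003  -0.0002 -0.0008] Fbox [-0.26  0.46 -0.43] op 0.0003 q [-0.25  0.22  1.43 -0.    1.5   0.03]
```

Call:
apply_moves:
  commands: [1,0,0.006,0,0,0,0,1,0,0.006,0,0,0,0,1,0,0.005,0,0,0,0,1,0,0,0.002,0,0,0,1,0,0,0.0012,0,0,0,1,0,0,0,0,0,0,1,0,0,0,0,0,0,1,0,0,0,0,0,0]

```text
time_s: 23.6
tcp_pos: [0.5999, -0.0925, 0.2997]
ee_rot: [0.798, 0.602, -0.0, 0.0]
contact_force: [-0.9, -0.8, 1.3]
opening: 0.0006
```

```bash

python3 -c "
from h import *
st()"
```

```text
t 23.6 grasp box mm [  8.94 -20.83 119.67] tilt/rot [ 0.     -0.0001 -0.0008] Fbox [-0.6  -1.01  1.26] op 0.0006 q [-0.25  0.25  1.39 -0.    1.5   0.03]
```

Call:
apply_moves:
  commands: [1,0,0,0.0005,0,0,0,1,0,0,0.0004,0,0,0,1,0,0,0.0003,0,0,0,1,0,0,0,0,0,0,1,0,0,0,0,0,0,1,0,0,0,0,0,0,1,0,-0.001,0,0,0,0,1,0,-0.001,0,0,0,0]

```text
time_s: 24.4
tcp_pos: [0.5985, -0.0921, 0.2989]
ee_rot: [0.798, 0.602, 0.001, 0.001]
contact_force: [2.0, -0.5, 1.6]
opening: 0.0008
```

```bash

python3 -c "
from h import *
st()"
```

```text
t 24.4 grasp box mm [  8.   -20.85 118.9 ] tilt/rot [-0.0026 -0.     -0.0007] Fbox [2.03 0.04 1.6 ] op 0.0008 q [-0.25  0.25  1.39 -0.    1.49  0.03]
```

Call:
apply_moves:
  commands: [1,0,0,0.0003,0,0,0,1,0,0,0.0002,0,0,0,1,0,0,0,0,0,0,1,0,-0.001,0,0,0,0,1,0,-0.001,0,0,0,0,1,0,-0.001,0,0,0,0,1,0,-0.001,0,0,0,0,1,0,0,0,0,0,0]

```text
time_s: 25.2
tcp_pos: [0.5943, -0.0909, 0.2988]
ee_rot: [0.798, 0.602, 0.0, 0.001]
contact_force: [2.8, -0.7, 5.3]
opening: 0.0003
```

```bash

python3 -c "
from h import *
st()"
```

```text
t 25.2 grasp box mm [  3.43 -20.85 118.77] tilt/rot [-0.0015 -0.0001 -0.0007] Fbox [2.88 0.1  5.34] op 0.0003 q [-0.25  0.24  1.4  -0.    1.49  0.03]
```

Call:
apply_moves:
  commands: [1,0,-0.0013,0.0001,0,0,0,1,0,-0.0015,0.0001,0,0,0,1,0,-0.0015,0,0,0,0,1,0,-0.0015,0,0,0,0,1,0,-0.0015,0,0,0,0,1,0,-0.0015,0,0,0,0,1,0,-0.0015,0,0,0,0,1,0,-0.0015,0,0,0,0]

```text
time_s: 26.0
tcp_pos: [0.5826, -0.0875, 0.2978]
ee_rot: [0.798, 0.602, -0.0, -0.0]
contact_force: [1.8, -0.5, 4.1]
opening: 0.0003
```

```bash

python3 -c "
from h import *
st();ptr('w14.png')"
```

```text
t 26.0 grasp box mm [ -9.07 -20.84 117.76] tilt/rot [ 0.0005 -0.0001 -0.0008] Fbox [1.91 0.03 4.07] op 0.0003 q [-0.25  0.22  1.44 -0.    1.49  0.03]
t 26.05 grasp box mm [ -9.43 -20.84 117.59] tilt/rot [ 0.0012 -0.0001 -0.0008] Fbox [ 1.09 -0.29  4.4 ] op 0.0005 q [-0.25  0.22  1.44 -0.    1.49  0.03]
```

View pics/w14.png

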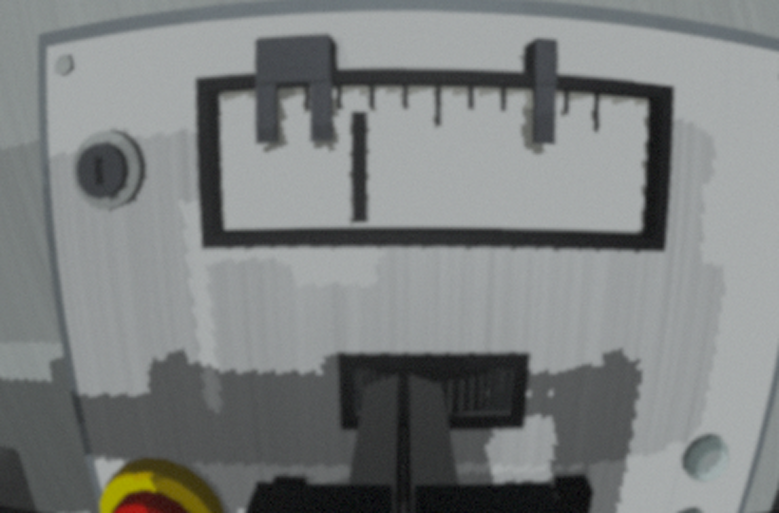

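Call:
apply_moves:
  commands: [1,0,0,-0.002,0,0,0,1,0,0,-0.0025,0,0,0,1,0,0.006,0,0,0,0,1,0,0.006,0,0,0,0,1,0,0.006,0,0,0,0,1,0,0,0,0,0,0,1,0,0,0,0,0,0,1,0,0,0,0,0,0]

```text
time_s: 26.85
tcp_pos: [0.6002, -0.0926, 0.3021]
ee_rot: [0.798, 0.602, -0.0, -0.0]
contact_force: [0.5, 0.6, -0.9]
opening: 0.0005
```

```bash

python3 -c "
from h import *
st();ptr('w15.png')"
```

```text
t 26.85 grasp box mm [  9.18 -20.86 122.05] tilt/rot [ 0.0005 -0.0001 -0.0007] Fbox [ 0.32  0.67 -0.94] op 0.0005 q [-0.25  0.25  1.38 -0.    1.5   0.03]
t 26.9 grasp box mm [  9.16 -20.83 122.16] tilt/rot [ 0.0002 -0.0001 -0.0008] Fbox [ 0.09 -0.46 -0.56] op 0.0006 q [-0.25  0.25  1.38 -0.    1.5   0.03]
```

View pics/w15.png

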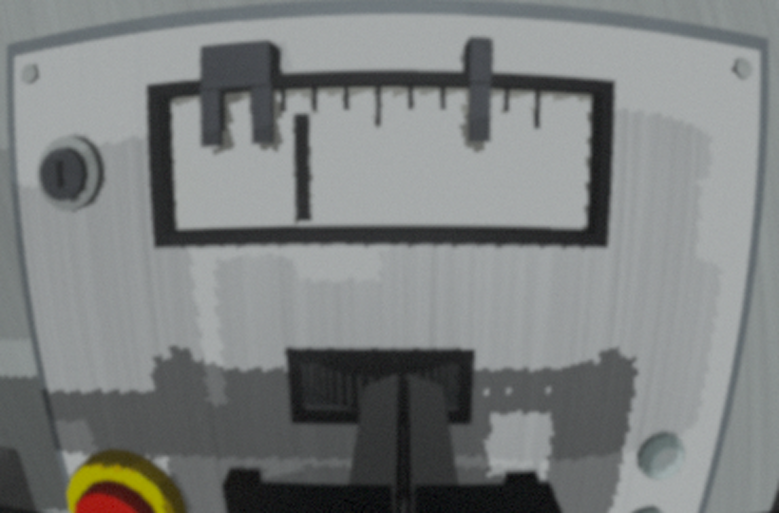

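Call:
apply_moves:
  commands: [1,0,0,0.002,0,0,0,1,0,0,0.001,0,0,0,1,0,0,0.0005,0,0,0,1,0,0,0.0004,0,0,0,1,0,0,0,0,0,0,1,0,0,0,0,0,0,1,0,0,0,0,0,0,1,0,0,0,0,0,0]

```text
time_s: 27.7
tcp_pos: [0.6001, -0.0926, 0.2985]
ee_rot: [0.798, 0.602, -0.0, 0.0]
contact_force: [-0.7, 0.7, 2.1]
opening: 0.0004
```

```bash

python3 -c "
from h import *
st()"
```

```text
t 27.7 grasp box mm [  9.23 -20.83 118.52] tilt/rot [-0.     -0.     -0.0008] Fbox [-0.88  0.47  2.06] op 0.0004 q [-0.25  0.26  1.39 -0.    1.5   0.03]
```

Call:
apply_moves:
  commands: [1,0,0,0.0003,0,0,0,1,0,0,0.0002,0,0,0,1,0,0,0,0,0,0,1,0,0,0,0,0,0,1,0,-0.0012,0,0,0,0,1,0,-0.0012,0,0,0,0,1,0,-0.0012,0,0,0,0,1,0,-0.0012,0,0,0,0]

```text
time_s: 28.5
tcp_pos: [0.5961, -0.0915, 0.2987]
ee_rot: [0.798, 0.602, 0.001, 0.001]
contact_force: [3.7, -0.6, 4.5]
opening: 0.0004
```

```bash

python3 -c "
from h import *
st()"
```

```text
t 28.5 grasp box mm [  5.72 -20.85 118.66] tilt/rot [-0.0036  0.0001 -0.0006] Fbox [3.74 0.42 4.54] op 0.0004 q [-0.25  0.25  1.4  -0.    1.49  0.03]
```

Continue the stroke with slightly more press.

Call:
apply_moves:
  commands: [1,0,-0.0012,0.0001,0,0,0,1,0,-0.0015,0.0001,0,0,0,1,0,-0.0015,0,0,0,0,1,0,-0.0015,0,0,0,0,1,0,-0.0015,0,0,0,0,1,0,-0.0015,0,0,0,0,1,0,-0.0015,0,0,0,0,1,0,0,0,0,0,0]

```text
time_s: 29.3
tcp_pos: [0.5857, -0.0884, 0.2983]
ee_rot: [0.798, 0.602, 0.0, 0.0]
contact_force: [1.7, 0.0, 5.4]
opening: 0.0005
```

```bash

python3 -c "
from h import *
st();ptr('w16.png')"
```

```text
t 29.3 grasp box mm [ -5.67 -20.84 118.27] tilt/rot [-0.0008 -0.0001 -0.0007] Fbox [1.61 0.47 5.42] op 0.0005 q [-0.25  0.22  1.43 -0.    1.49  0.03]
t 29.35 grasp box mm [ -5.68 -20.82 118.26] tilt/rot [-0.0007 -0.     -0.0008] Fbox [ 1.64 -0.06  6.1 ] op 0.0004 q [-0.25  0.22  1.43 -0.    1.49  0.03]
```

View pics/w16.png

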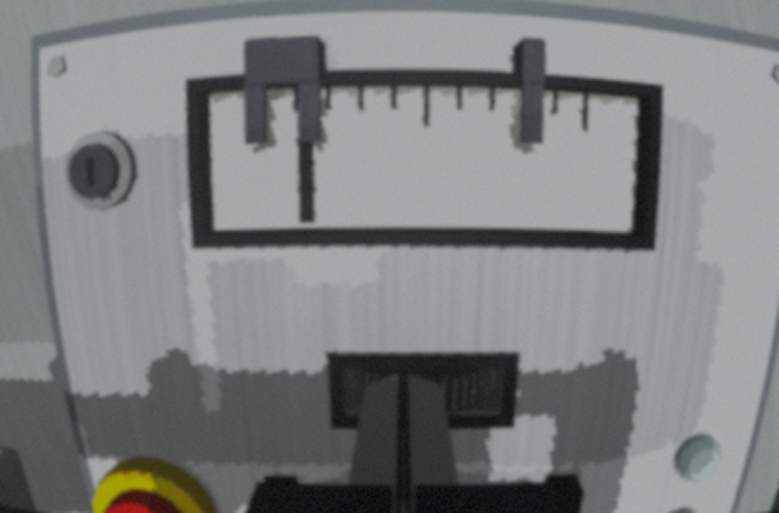

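Call:
apply_moves:
  commands: [1,0,-0.0012,0.0001,0,0,0,1,0,-0.0012,0.0001,0,0,0,1,0,-0.0008,0,0,0,0,1,0,0,0,0,0,0,1,0,0,-0.002,0,0,0,1,0,0,-0.005,0,0,0,1,0,-0.015,-0.005,0,0,0,1,0,-0.018,0,0,0,0]

```text
time_s: 30.15
tcp_pos: [0.5506, -0.0785, 0.3088]
ee_rot: [0.798, 0.602, -0.001, -0.001]
contact_force: [-0.2, -0.5, 0.3]
opening: 0.0008
```

Call:
apply_moves:
  commands: [1,0,0,0,0,0,0,1,0,0,0,0,0,0,1,0,0,0,0,0,0,1,0,0,0,0,0,0,1,0,0,0,0,0,0,1,0,0,0,0,0,0,1,0,0,0,0,0,0,1,0,0,0,0,0,0]

```text
time_s: 30.95
tcp_pos: [0.551, -0.0786, 0.3094]
ee_rot: [0.798, 0.602, -0.0, 0.0]
contact_force: [-1.0, 1.1, -0.1]
opening: 0.001
```

```bash

python3 -c "
from h import *
st();s=snap('wrist');np.savez('wf.npz',**{k:np.array(v) for k,v in s.items()})
c=s['pixels'][40:190,250:450,::-1]; cv2.imwrite('pics/w17.png',cv2.resize(c,None,fx=4,fy=4,interpolation=cv2.INTER_CUBIC)); st()"
```

```text
t 30.95 grasp box mm [-41.84 -20.9  129.39] tilt/rot [ 0.     -0.0001 -0.0007] Fbox [-1.28  0.8  -0.08] op 0.001 q [-0.24  0.14  1.5  -0.    1.5   0.03]
t 31.0 grasp box mm [-41.86 -20.9  129.42] tilt/rot [-0.     -0.0001 -0.0007] Fbox [-0.09  0.16  0.96] op 0.0008 q [-0.24  0.14  1.5  -0.    1.5   0.03]
```

View pics/w17.png

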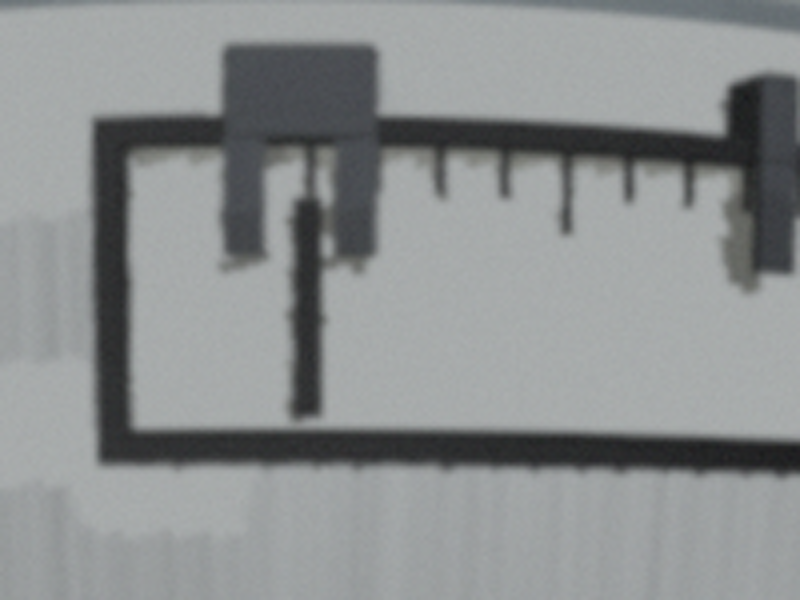

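Call:
apply_moves:
  commands: [1,0,0.015,0,0,0,0,1,0,0.015,0,0,0,0,1,0,0.013,0.003,0,0,0,1,0,0,0.004,0,0,0,1,0,0,0,0,0,0,1,0,0,0,0,0,0,1,0,0,0,0,0,0,1,0,0,0,0,0,0]

```text
time_s: 31.8
tcp_pos: [0.592, -0.0902, 0.3027]
ee_rot: [0.798, 0.602, 0.0, 0.0]
contact_force: [0.1, -0.1, 0.2]
opening: 0.001
```

```bash

python3 -c "
from h import *
st()"
```

```text
t 31.8 grasp box mm [  0.84 -20.79 122.69] tilt/rot [-0.0003 -0.0001 -0.0008] Fbox [ 0.1  -0.09  0.19] op 0.001 q [-0.25  0.23  1.41 -0.    1.5   0.03]
```

Contact near crown is ≈119.4; lower in stages.

Call:
apply_moves:
  commands: [1,0,0,0.002,0,0,0,1,0,0,0.001,0,0,0,1,0,0,0.0005,0,0,0,1,0,0,0.0003,0,0,0,1,0,0,0,0,0,0,1,0,0,0,0,0,0,1,0,0,0,0,0,0,1,0,0,0,0,0,0]

```text
time_s: 32.6
tcp_pos: [0.5923, -0.0903, 0.299]
ee_rot: [0.798, 0.602, 0.0, 0.0]
contact_force: [-1.5, -0.1, 4.3]
opening: 0.0003
```

```bash

python3 -c "
from h import *
st()"
```

```text
t 32.6 grasp box mm [  1.08 -20.84 118.97] tilt/rot [-0.0001 -0.     -0.0008] Fbox [-1.43 -0.48  4.28] op 0.0003 q [-0.25  0.24  1.41 -0.    1.49  0.03]
```

Call:
apply_moves:
  commands: [1,0,0,0.0002,0,0,0,1,0,0,0.0001,0,0,0,1,0,0,0,0,0,0,1,0,-0.0006,0,0,0,0,1,0,-0.0006,0,0,0,0,1,0,-0.0002,0,0,0,0,1,0,0,0,0,0,0,1,0,0,0,0,0,0]

```text
time_s: 33.4
tcp_pos: [0.5915, -0.0901, 0.2989]
ee_rot: [0.798, 0.602, 0.001, 0.001]
contact_force: [2.1, -1.2, 5.1]
opening: 0.0009
```

```bash

python3 -c "
from h import *
st()"
```

```text
t 33.4 grasp box mm [  0.79 -20.85 118.88] tilt/rot [-0.0029  0.     -0.0007] Fbox [ 2.35 -0.57  5.13] op 0.0009 q [-0.25  0.24  1.41 -0.    1.49  0.03]
```

Call:
apply_moves:
  commands: [1,0,-0.0005,0,0,0,0,1,0,-0.0005,0,0,0,0,1,0,0,0,0,0,0,1,0,0,0,0,0,0,1,0,0,0,0,0,0,1,0,0,0,0,0,0,1,0,0,0,0,0,0,1,0,0,0,0,0,0]

```text
time_s: 34.2
tcp_pos: [0.5902, -0.0897, 0.2988]
ee_rot: [0.798, 0.602, 0.0, 0.001]
contact_force: [2.7, -0.3, 4.8]
opening: 0.0004
```

```bash

python3 -c "
from h import *
st();ptr('w18.png')"
```

```text
t 34.2 grasp box mm [ -0.8  -20.86 118.78] tilt/rot [-0.0015 -0.0001 -0.0007] Fbox [2.71 0.42 4.83] op 0.0004 q [-0.25  0.23  1.42 -0.    1.49  0.03]
t 34.25 grasp box mm [ -0.79 -20.86 118.78] tilt/rot [-0.0016 -0.     -0.0006] Fbox [ 3.5  -0.24  4.92] op 0.0005 q [-0.25  0.23  1.42 -0.    1.49  0.03]
```

Call:
apply_moves:
  commands: [1,0,0,-0.002,0,0,0,1,0,0,-0.005,0,0,0,1,0,-0.015,-0.004,0,0,0,1,0,-0.015,0,0,0,0,1,0,-0.01,0,0,0,0,1,0,0,0,0,0,0,1,0,0,0,0,0,0,1,0,0,0,0,0,0]

```text
time_s: 35.05
tcp_pos: [0.5518, -0.0788, 0.3091]
ee_rot: [0.798, 0.602, -0.0, -0.0]
contact_force: [0.2, -0.3, -0.2]
opening: 0.0004
```

```bash

python3 -c "
from h import *
st();s=snap('wrist')
c=s['pixels'][40:190,250:450,::-1]; cv2.imwrite('pics/w19.png',cv2.resize(c,None,fx=4,fy=4,interpolation=cv2.INTER_CUBIC)); st()"
```

```text
t 35.05 grasp box mm [-41.07 -20.94 129.08] tilt/rot [ 0.0003 -0.0001 -0.0007] Fbox [ 0.28 -0.22 -0.24] op 0.0004 q [-0.24  0.14  1.5  -0.    1.5   0.03]
t 35.1 grasp box mm [-41.   -20.92 129.13] tilt/rot [ 0.0002 -0.0001 -0.0007] Fbox [0.34 0.39 0.14] op 0.0001 q [-0.24  0.14  1.5  -0.    1.5   0.03]
```

View pics/w19.png

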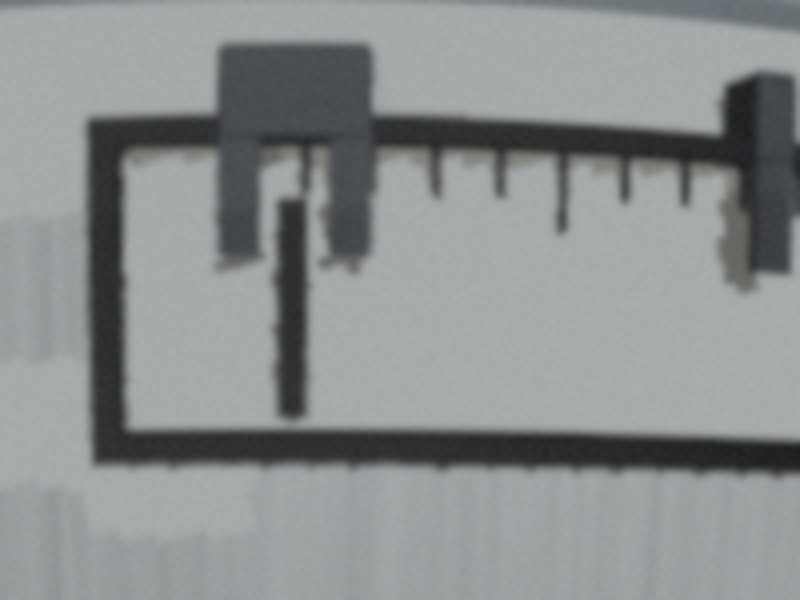

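```bash

python3 - <<'E'
from h import *
g=wb(np.array(robot.get_obs()['tcp_pos'])+R.from_quat(robot.get_obs()['ee_rot']).apply([0,0,.18]))
b=np.array([.001,-.144,.297])
P=plan(lerp((g,0),([.001,-.021,.23],0),4)+lerp(([.001,-.021,.23],0),(b,1.2),12),.3)
E
```

```text
[0.3, -0.0, 0.0105, -0.0252, -0.0002, 0.0001, 0.0007]
[0.3, -0.0001, 0.0105, -0.0252, -0.0, -0.0, -0.0]
[0.3, 0.0, 0.0105, -0.0253, -0.0, -0.0, -0.0]
[0.3, 0.0, 0.0105, -0.0252, -0.0, -0.0, -0.0]
[0.3, -0.0282, -0.0, -0.0047, -0.0, 0.1, -0.0]
[0.3, -0.0276, -0.0, -0.0056, -0.0, 0.1, -0.0]
[0.3, -0.0269, -0.0, -0.0067, -0.0, 0.1, -0.0]
[0.3, -0.0261, -0.0, -0.0074, -0.0, 0.1, -0.0]
[0.3, -0.0253, -0.0, -0.0083, 0.0, 0.1, -0.0]
[0.3, -0.0243, -0.0, -0.0089, 0.0, 0.1, -0.0]
[0.3, -0.0233, -0.0, -0.0095, 0.0, 0.1, -0.0]
[0.3, -0.0222, -0.0, -0.0099, 0.0, 0.1, -0.0]
[0.3, -0.0211, -0.0, -0.0104, 0.0, 0.1, -0.0]
[0.3, -0.0199, -0.0, -0.0106, 0.0, 0.1, -0.0]
[0.3, -0.0188, -0.0, -0.0107, 0.0, 0.1, -0.0]
[0.3, -0.0177, -0.0, -0.0108, 0.0, 0.1, -0.0]
```

Call:
apply_moves:
  commands: [0.3,0,0.0105,-0.0252,0,0,0,0.3,0,0.0105,-0.0252,0,0,0,0.3,0,0.0105,-0.0252,0,0,0,0.3,0,0.0105,-0.0252,0,0,0,0.3,-0.0282,0,-0.0047,0,0.1,0,0.3,-0.0276,0,-0.0056,0,0.1,0,0.3,-0.0269,0,-0.0067,0,0.1,0,0.3,-0.0261,0,-0.0074,0,0.1,0]

```text
time_s: 35.9
tcp_pos: [0.5614, -0.1981, 0.4189]
ee_rot: [0.782, 0.59, 0.16, -0.12]
contact_force: [-0.5, -0.3, -0.2]
opening: 0.033
```

Call:
apply_moves:
  commands: [0.3,-0.0253,0,-0.0083,0,0.1,0,0.3,-0.0243,0,-0.0089,0,0.1,0,0.3,-0.0233,0,-0.0095,0,0.1,0,0.3,-0.0222,0,-0.0099,0,0.1,0,0.3,-0.0211,0,-0.0104,0,0.1,0,0.3,-0.0199,0,-0.0106,0,0.1,0,0.3,-0.0188,0,-0.0107,0,0.1,0,0.3,-0.0177,0,-0.0108,0,0.1,0]

```text
time_s: 36.7
tcp_pos: [0.5119, -0.3714, 0.3618]
ee_rot: [0.658, 0.496, 0.452, -0.341]
contact_force: [-0.3, -0.9, 0.9]
opening: 0.0325
```

```bash

python3 - <<'E'
from h import *
st();snap('wrist','w20.png')
s=snap('scene'); c=s['pixels'][60:300,120:440,::-1]; cv2.imwrite('pics/s20.png',cv2.resize(c,None,fx=2,fy=2))
st()
b=np.array([.001,-.144,.297]);a=b-[0,0,.1216]
gg=np.array([.0011,-.1046,.1608])
plan(lerp((b,1.2),(a,1.2),4)+lerp((a,1.2),(gg,1.2),3),.3)
E
```

```text
t 36.7 grasp box mm [   1.17 -145.16  297.13] tilt/rot [-5.0000e-04  1.2033e+00 -0.0000e+00] Fbox [-0.03 -0.92  0.89] op 0.0325 q [-0.9   0.46  1.18  1.09  2.11 -0.33]
t 36.8 grasp box mm [   0.99 -146.32  293.28] tilt/rot [0.004  1.2033 0.0065] Fbox [-0.4   0.48 -1.35] op 0.033 q [-0.9   0.47  1.19  1.08  2.11 -0.33]
[0.3, -0.0235, 0.0002, 0.0118, 0.0004, -0.0034, -0.0072]
[0.3, -0.0283, 0.0, 0.011, -0.0, 0.0, 0.0]
[0.3, -0.0283, 0.0, 0.011, -0.0, 0.0, 0.0]
[0.3, -0.0284, 0.0, 0.011, -0.0, 0.0, 0.0]
[0.3, 0.0003, 0.0001, 0.014, -0.0, 0.0, 0.0]
[0.3, 0.0002, 0.0, 0.014, -0.0, 0.0, 0.0]
[0.3, 0.0002, 0.0, 0.014, -0.0, 0.0, 0.0]
```

View pics/w20.png

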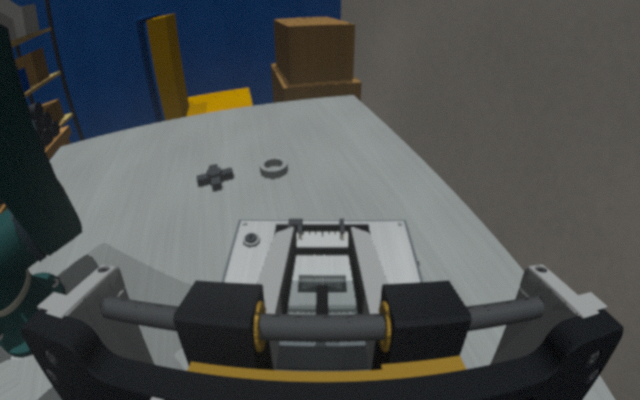

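View pics/s20.png

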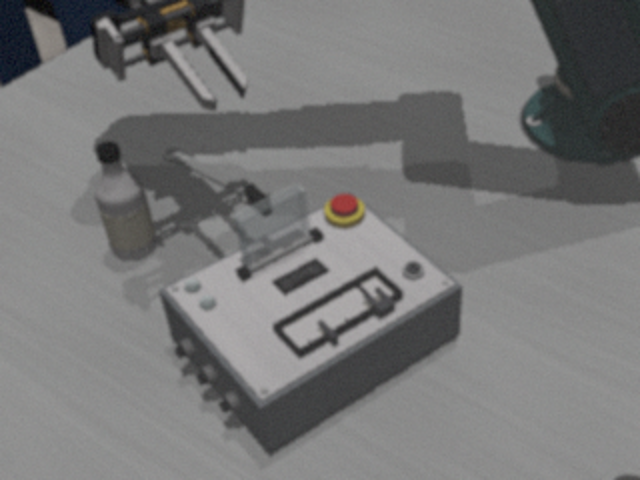

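Call:
apply_moves:
  commands: [0.3,-0.0283,0,0.011,0,0,0,0.3,-0.0283,0,0.011,0,0,0,0.3,-0.0283,0,0.011,0,0,0,0.3,-0.0283,0,0.011,0,0,0,0.3,0,0,0,0,0,0,0.3,0,0,0.014,0,0,0,0.3,0,0,0.014,0,0,0,0.3,0,0,0.014,0,0,0]

```text
time_s: 37.6
tcp_pos: [0.5237, -0.331, 0.2275]
ee_rot: [0.659, 0.499, 0.451, -0.339]
contact_force: [-0.9, -1.0, -0.1]
opening: 0.0332
```

Call:
apply_moves:
  commands: [0.3,0,0,0,0,0,0,0.3,0,0,0,0,0,0,1,0,0,0,0,0,0,1,0,0,0,0,0,0,1,0,0,0,0,0,0,1,0,0,0,0,0,0,1,0,0,0,0,0,0,1,0,0,0,0,0,0]
  newtons: 10

```text
time_s: 38.4
tcp_pos: [0.5228, -0.3327, 0.2259]
ee_rot: [0.659, 0.497, 0.451, -0.34]
contact_force: [-0.0, -2.6, 0.6]
opening: 0.0118
```

```bash

python3 - <<'E'
from h import *
st();snap('wrist','w21.png')
s=snap('scene'); c=s['pixels'][60:300,120:440,::-1]; cv2.imwrite('pics/s21.png',cv2.resize(c,None,fx=2,fy=2))
def arc(th,hy=-61,hz=101,x=1.):
    c,s=np.cos(th),np.sin(th); return [x/1000,(hy+62*c-41.5*s)/1000,(hz+62*s+41.5*c)/1000]
st()
plan([(arc(t),1.2) for t in [1.55,1.5,1.45,1.4,1.35,1.3,1.25,1.2]],1)
E
```

```text
t 38.4 grasp box mm [   1.05 -105.2   160.56] tilt/rot [-7.0000e-04  1.1996e+00 -3.0000e-04] Fbox [ 0.69 -2.46  0.58] op 0.0118 q [-0.85  0.54  1.36  1.    1.94 -0.55]
t 38.5 grasp box mm [   1.07 -105.2   160.59] tilt/rot [-8.0000e-04  1.1995e+00 -3.0000e-04] Fbox [-0.19 -2.96  1.25] op 0.0122 q [-0.85  0.54  1.36  1.    1.94 -0.55]
[1, 0.0044, 0.0, 0.0025, 0.0004, 0.0005, 0.0006]
[1, 0.0029, 0.0, 0.0023, 0.0, 0.0, 0.0]
[1, 0.0029, 0.0, 0.0024, 0.0, 0.0, 0.0]
[1, 0.0027, 0.0, 0.0026, 0.0, 0.0, 0.0]
[1, 0.0026, 0.0, 0.0027, 0.0, 0.0, 0.0]
[1, 0.0024, 0.0, 0.0028, 0.0, 0.0, 0.0]
[1, 0.0023, 0.0, 0.0029, 0.0, 0.0, 0.0]
[1, 0.0022, 0.0, 0.0031, 0.0, 0.0, 0.0]
```

View pics/s21.png

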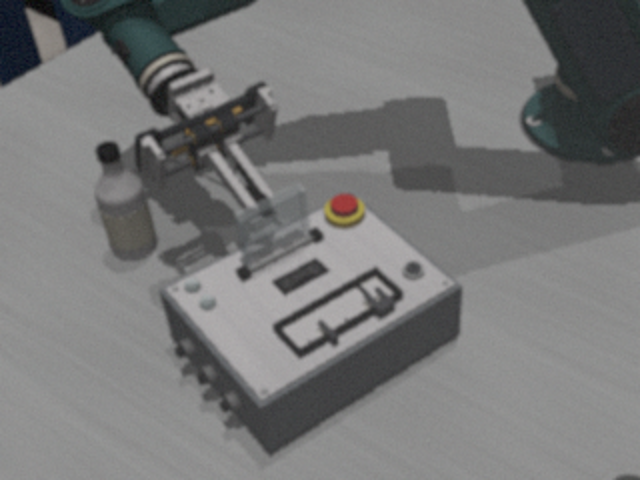

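Gripped again (12 mm). Reverse the arc.

Call:
apply_moves:
  commands: [1,0.0036,0,0.0023,0,0,0,1,0.003,0,0.0023,0,0,0,1,0.0029,0,0.0024,0,0,0,1,0.0027,0,0.0026,0,0,0,1,0.0026,0,0.0027,0,0,0,1,0.0024,0,0.0028,0,0,0,1,0.0023,0,0.0029,0,0,0,1,0.0022,0,0.003,0,0,0]

```text
time_s: 39.3
tcp_pos: [0.5307, -0.3055, 0.2385]
ee_rot: [0.659, 0.497, 0.451, -0.34]
contact_force: [2.0, -4.1, 1.4]
opening: 0.0121
```

```bash

python3 - <<'E'
from h import *
def arc(th,hy=-61,hz=101,x=1.):
    c,s=np.cos(th),np.sin(th); return [x/1000,(hy+62*c-41.5*s)/1000,(hz+62*s+41.5*c)/1000]
st()
plan([(arc(t),t) for t in [1.1,1.0,.9,.8,.7,.6,.5,.4,.3,.2,.1,.05,0]],1)
E
```

```text
t 39.3 grasp box mm [  1.03 -76.91 173.28] tilt/rot [-4.0000e-04  1.1999e+00 -7.0000e-04] Fbox [ 3.04 -3.41  1.39] op 0.0121 q [-0.82  0.5   1.39  1.02  1.92 -0.52]
[1, 0.0222, -0.0, 0.0068, 0.0, -0.0999, 0.0008]
[1, 0.0218, -0.0, 0.0073, 0.0, -0.1, -0.0]
[1, 0.0218, -0.0, 0.0073, 0.0, -0.1, -0.0001]
[1, 0.0218, -0.0, 0.0073, 0.0, -0.1, 0.0]
[1, 0.0218, -0.0, 0.0073, 0.0, -0.1, 0.0]
[1, 0.0218, -0.0, 0.0073, 0.0, -0.1, 0.0]
[1, 0.0218, -0.0, 0.0073, 0.0, -0.1, 0.0]
[1, 0.0218, -0.0, 0.0073, 0.0, -0.1, 0.0]
[1, 0.0218, -0.0, 0.0073, 0.0, -0.1, 0.0]
[1, 0.0218, -0.0, 0.0073, 0.0, -0.1, 0.0]
[1, 0.0218, -0.0, 0.0073, 0.0, -0.1, 0.0]
[1, 0.011, -0.0, 0.0033, 0.0, -0.05, 0.0]
[1, 0.011, -0.0, 0.0034, 0.0, -0.05, 0.0]
```

Call:
apply_moves:
  commands: [1,0.0218,0,0.0073,0,-0.1,0,1,0.0218,0,0.0073,0,-0.1,0,1,0.0218,0,0.0073,0,-0.1,0,1,0.0218,0,0.0073,0,-0.1,0,1,0.0218,0,0.0073,0,-0.1,0,1,0.0218,0,0.0073,0,-0.1,0,1,0.0218,0,0.0073,0,-0.1,0,1,0,0,0,0,0,0]

```text
time_s: 40.1
tcp_pos: [0.5674, -0.1765, 0.3244]
ee_rot: [0.773, 0.585, 0.196, -0.146]
contact_force: [4.9, -3.8, -2.6]
opening: 0.012
```

```bash

python3 - <<'E'
from h import *
def arc(th,hy=-61,hz=101,x=1.):
    c,s=np.cos(th),np.sin(th); return [x/1000,(hy+62*c-41.5*s)/1000,(hz+62*s+41.5*c)/1000]
st(); print(arc(.5))
plan([(arc(t),t) for t in [.42,.34,.26,.18,.1,.05,0.02,0]],1)
E
```

```text
t 40.1 grasp box mm [  1.02 -25.28 165.83] tilt/rot [-0.0019  0.4933 -0.0037] Fbox [ 5.77 -2.25 -2.56] op 0.012 q [-0.52  0.24  1.4   0.48  1.63 -0.24]
[0.001, np.float64(-0.02648604101487131), np.float64(0.16714405971191104)]
[1, 0.0159, 0.0002, 0.0038, 0.0011, -0.0733, 0.004]
[1, 0.0175, 0.0, 0.0057, -0.0, -0.08, 0.0]
[1, 0.0175, 0.0, 0.0056, -0.0, -0.08, 0.0]
[1, 0.0175, 0.0, 0.0057, -0.0, -0.08, 0.0]
[1, 0.0175, 0.0, 0.0057, -0.0, -0.08, 0.0]
[1, 0.011, 0.0, 0.0033, -0.0, -0.05, 0.0]
[1, 0.0066, 0.0, 0.002, -0.0, -0.03, 0.0]
[1, 0.0044, 0.0, 0.0013, -0.0, -0.02, 0.0]
```

Call:
apply_moves:
  commands: [1,0.0165,0,0.0045,0,-0.076,0.002,1,0.0175,0,0.0057,0,-0.08,0,1,0.0175,0,0.0057,0,-0.08,0,1,0.0175,0,0.0057,0,-0.08,0,1,0.0175,0,0.0057,0,-0.08,0,1,0.011,0,0.0033,0,-0.05,0,1,0.0066,0,0.002,0,-0.03,0,1,0.0044,0,0.0013,0,-0.02,0]

```text
time_s: 40.9
tcp_pos: [0.598, -0.0703, 0.3221]
ee_rot: [0.798, 0.602, 0.0, 0.0]
contact_force: [3.8, -4.4, -1.6]
opening: 0.0122
```

```bash

python3 - <<'E'
from h import *
st();snap('wrist','w22.png')
s=snap('scene'); c=s['pixels'][60:300,120:440,::-1]; cv2.imwrite('pics/s22.png',cv2.resize(c,None,fx=2,fy=2));st()
E
```

```text
t 40.9 grasp box mm [ 1.1200e+00 -1.0000e-01  1.4207e+02] tilt/rot [-0.0006 -0.0004 -0.    ] Fbox [ 4.85 -3.17 -1.63] op 0.0122 q [-0.21  0.23  1.37 -0.    1.54  0.07]
t 41.0 grasp box mm [1.1300e+00 8.0000e-02 1.4191e+02] tilt/rot [-0.0005  0.0003 -0.0003] Fbox [ 5.62 -2.65 -1.29] op 0.0121 q [-0.21  0.23  1.37  0.    1.54  0.07]
```

View pics/s22.png

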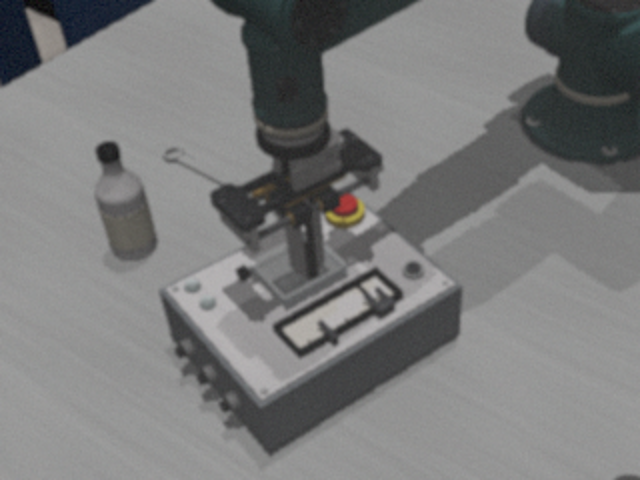

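Call:
apply_moves:
  commands: [1,0,0,0.0007,0,0,0,1,0,0,0.0007,0,0,0,1,0,0,0.0006,0,0,0,1,0,0,0,0,0,0,1,0,0,0,0,0,0,1,0,0,0,0,0,0,1,0,0,0,0,0,0,1,0,0,0,0,0,0]

```text
time_s: 41.8
tcp_pos: [0.5979, -0.0706, 0.3213]
ee_rot: [0.799, 0.602, 0.002, -0.001]
contact_force: [3.9, -2.2, 4.8]
opening: 0.012
```

```bash

python3 - <<'E'
from h import *
st()
E
```

```text
t 41.8 grasp box mm [  1.14   0.46 141.25] tilt/rot [-0.0007  0.0044  0.001 ] Fbox [ 4.39 -1.    4.81] op 0.012 q [-0.21  0.23  1.37  0.    1.54  0.07]
```

Call:
apply_moves:
  commands: [0.3,0,0,0,0,0,0,0.3,0,0,0,0,0,0,0.3,0,0,0,0,0,0,0.3,0,0,0,0,0,0,0.3,0,0,-0.02,0,0,0,0.3,0,0,-0.03,0,0,0,0.3,0,0,-0.04,0,0,0,0.3,0,0,-0.02,0,0,0]

```text
time_s: 42.6
tcp_pos: [0.5975, -0.071, 0.434]
ee_rot: [0.799, 0.602, 0.003, -0.0]
contact_force: [0.4, -0.5, 0.3]
opening: 0.033
```

Call:
apply_moves:
  commands: [0.3,-0.03,-0.03,-0.02,0,0,0,0.3,-0.04,-0.03,0,0,0,0,0.3,0,0,0,0,0,0,0.3,0,0,0,0,0,0,0.3,0,0,0,0,0,0,0.3,0,0,0,0,0,0,0.3,0,0,0,0,0,0,0.3,0,0,0,0,0,0]

```text
time_s: 43.4
tcp_pos: [0.5213, -0.1214, 0.4499]
ee_rot: [0.798, 0.602, 0.001, -0.002]
contact_force: [-0.4, 0.3, 0.4]
opening: 0.033
```

```bash

python3 - <<'E'
from h import *
st();s=snap('wrist');c=s['pixels'][20:200,200:500,::-1]; cv2.imwrite('pics/w23.png',cv2.resize(c,None,fx=2.6,fy=2.6,interpolation=cv2.INTER_CUBIC)); cv2.imwrite('pics/w23f.png',s['pixels'][:,:,::-1])
s=snap('scene'); c=s['pixels'][145:290,190:360,::-1]; cv2.imwrite('pics/s23.png',cv2.resize(c,None,fx=4,fy=4,interpolation=cv2.INTER_CUBIC));st()
s=snap('top'); c=s['pixels'][110:240,280:400,::-1]; cv2.imwrite('pics/t23.png',cv2.resize(c,None,fx=4.5,fy=4.5,interpolation=cv2.INTER_CUBIC))
E
```

```text
t 43.4 grasp box mm [-58.95 -69.58 269.85] tilt/rot [ 0.0016  0.004  -0.    ] Fbox [-0.46  0.22  0.4 ] op 0.033 q [-0.34  0.05  1.32  0.    1.77 -0.06]
t 43.5 grasp box mm [-59.06 -69.8  270.01] tilt/rot [0.0013 0.004  0.0004] Fbox [-0.53 -1.07  0.51] op 0.0328 q [-0.34  0.05  1.32  0.    1.77 -0.06]
```

View pics/w23f.png

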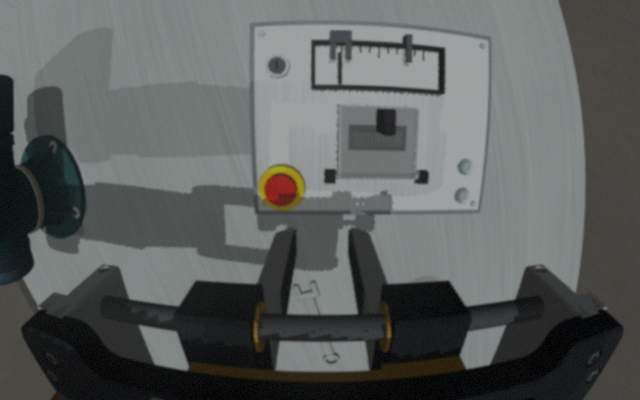

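View pics/s23.png

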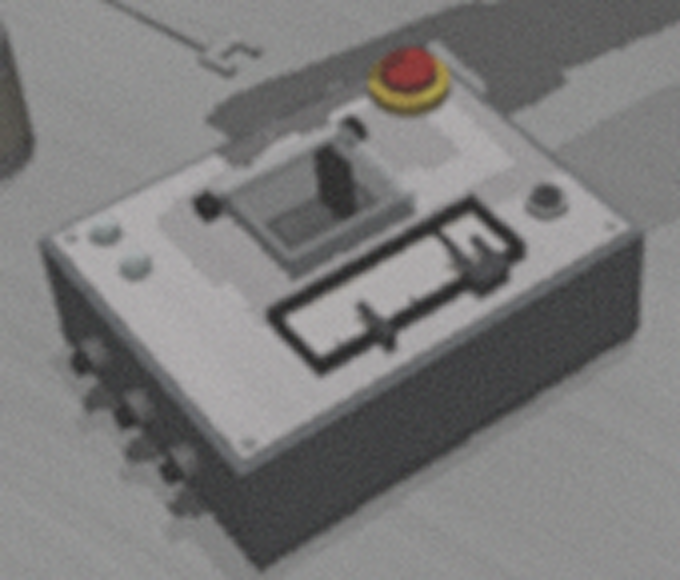

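View pics/w23.png

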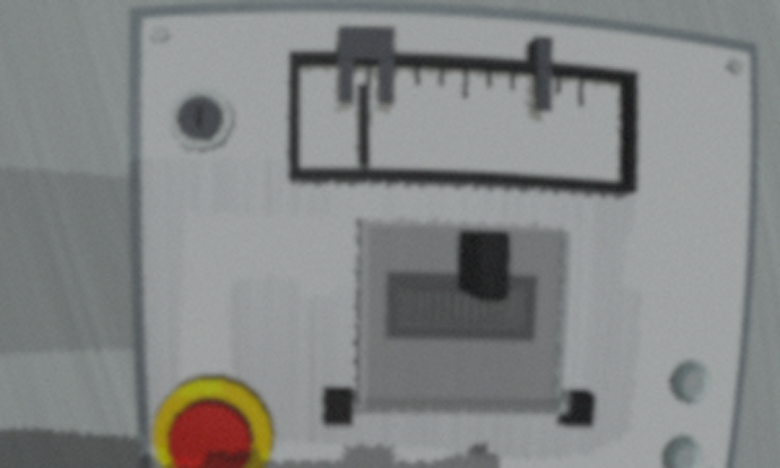

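```bash

python3 - <<'E'
from h import *
print(robot.job_done()); st()
E
```

```text
the job is handed in; nothing more can be done
None
the job is handed in; nothing more can be done
```

The press is set for the next job and I handed it in at about 43.5 s. I lifted the guard by its tab to about 1.6 rad, rolled the wheel and shut the guard again. The job gives no verdict, so these are my own checks.

- **Wheel force:** I found the wheel's crown by touch about 5 mm above the panel. I rolled it to the box's −x in four short strokes. The highest push I read was about 6.6 N against the 12 N limit. The tool only reports force at the end of each call, so a brief higher push within a call would not show.
- **Pointer:** In the close-up taken before I shut the guard, it stood between the forked rider's prongs, about 0.4 mm to the −x side of the middle. It was still between the prongs in the last picture. The last 1 mm correction went slightly past the middle, and I left it there.
- **Guard:** It met its stop with about 5 N of push. In the final scene picture it looks the same as at the start.
- **Everything else:** I did not go near the emergency stop or the things on the bench, and the last pictures show nothing out of place. The arm was clear of everything when I handed in.
- **Disagreement:** The top and wrist cameras differed by 4 to 7 mm on where the box sits along its x, with the wrist camera further off than the stated 2 mm. I set the pointer by comparing it with the rider in the same picture, which avoids that error.

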